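# Lay out and chock a row of finish samples

## Task

Lay the three sample rolls side by side across the green strip of the finishing board, closed up from the yellow stop: white against the stop, then the stained one, then the pale one, and set the orange chock snug against the pale roll so that the row cannot roll apart. Stand the stain tin upright on the board's bare wood directly behind the stained roll (on the side away from the robot), not touching it. Leave the blue cup where it is and do not tip the tin over.

Things in the scene. Friction and masses are not known exactly. Their poses are not given: they have to be found in the camera images.
- board: Fixed plywood board, 180 mm (x) by 300 mm (y), 12 mm thick. Origin: centre of its underside; x points away from the robot (within 0.25 rad), y to robot's left, z up. A green strip 70 mm wide runs its full length along y, centred at x = -35 mm; bare wood behind. The row lies along the strip, roll axes along x. A tin lid (54 mm disc, 6 mm high) is fixed at the strip's end opposite the stop.
- stop_base (a point): Yellow stop block fixed on the green strip's centre line, 115 mm left or right of the board's middle: 60 mm along the board's x, 20 mm along its y, 30 mm high, axes as the board's. The point is the centre of its underside, on the board's top. The row runs from it towards the board's other end.
- white_roll (a point): White roll: solid cylinder, 40 mm diameter, 60 mm long, flat ends with a small dark dot. It starts lying in its own dark steel cradle (fixed, 34 mm along the roll, 58 mm wide, 14 mm high, floor 6 mm thick): both ends overhang and can be pinched endwise. The point is the roll's centre; its x axis runs along the roll (level). Rolls freely out of the cradle.
- stained_roll (a point): Dark red-brown stained wooden roll: solid cylinder, 40 mm diameter, 60 mm long, flat ends with a small dark dot. It starts lying in its own dark steel cradle (fixed, 34 mm along the roll, 58 mm wide, 14 mm high, floor 6 mm thick): both ends overhang and can be pinched endwise. The point is the roll's centre; its x axis runs along the roll (level). Rolls freely out of the cradle.
- pale_roll (a point): Pale bare-wood roll: solid cylinder, 40 mm diameter, 60 mm long, flat ends with a small dark dot. It starts lying in its own dark steel cradle (fixed, 34 mm along the roll, 58 mm wide, 14 mm high, floor 6 mm thick): both ends overhang and can be pinched endwise. The point is the roll's centre; its x axis runs along the roll (level). Rolls freely out of the cradle.
- chock_mid (a point): Loose orange chock lying flat on the table, 50 mm along its x, inverted-T section: foot 40 mm wide (y) and 16 mm high, rib 22 mm wide up to 34 mm high, both full length; z up. The point is its centre, 17 mm above its underside. In place its x is parallel to the rolls, a foot edge against the pale roll (40 mm centre to centre). Its 50 mm length can be pinched from above.
- tin_mid (a point): Closed stain tin standing on the table, round, 60 mm diameter, 71 mm high, brass-coloured with a dark red-brown band and brown lid centre and steel rims. The point is its centre, 35.5 mm above its underside; z up.
- cup: Bystander: open blue plastic cup, 72 mm across the rim, 85 mm high, standing on the table. Origin: centre of its underside.
Not all that is in view belongs to the job. Leave any pink or purple look-alike of the part that bears white_roll alone.

How it is judged:
By the outcome, as a careful person would: the job done as asked, in the order asked, and still so for the second after the job is handed in, with the robot touching nothing.
It also fails if it takes over 128 s, if anything falls off the work surface, if the arm or the gripper's body presses on something with over 40 N, if the wrist force passes 120 N, or if a joint passes its speed limit or range.

## Robot

A 6-joint arm with a two-finger parallel gripper is mounted at the origin on the work surface. World frame = base frame: x ahead of the robot, y to its left, z up, the work surface at z = 0. Lengths are in mm, angles in rad, forces in N, time in s.
With the tool pointing down it reaches from about 200 to 875 mm from the base axis. Payload 3.4 kg.
Tool frame: the origin (TCP) lies midway between the tips of the shut fingers; the grasp point (between the pads) lies 19 mm behind it; z points along the fingers, x is the direction in which the jaws open and shut, and the axes are right-handed (so a half turn about z gives the same grasp; the last joint's range is limited). The gripper opens to 94 mm and grips with 3 to 60 N. Pads are 16 mm wide; open, the fingers measure 119 mm over their backs; the gripper's body (75 mm by 177 mm) begins 78 mm behind the grasp point.
Start: joints at [1.009, 0.276, 1.505, -0, 1.361, -0.121], TCP at [245.353, 520.065, 205.493] pointing down, gripper open.
Joint ranges: [-2.89, 2.89], [-0.75, 2.08], [0.22, 2.7], [-1.18, 4.32], [0.11, 2.71], [-2.7, 2.7]. Speed limits (rad/s): [2.57, 2.57, 3.14, 3.14, 3.14, 3.14].

## Interface

Orientations are given as a unit quaternion [w, x, y, z].
In Python, from cell import ctrl, vision gives the robot as it stands.
- The arm moves only by the tool arm_command, never from a script. Its argument "series" is a list of rows, each an object with "fingers": the opening, from 0 (shut) to 1 (fully open); "dp": the shift along the tool's x, y, z in mm, a list of three; "angular": the turn, a rotation vector about the tool's x, y, z in degrees, a list of three. A call has exactly 10 rows; each row shifts and turns the commanded pose from where the row before left it, along the tool's axes as they then stand; what a row does not reach is not made up. A row lasts 1/10 s, in which the tool goes at most 50 mm and 8.59 degrees, less where a joint would pass 70% of its speed; a pose out of reach is approached as far as the arm can. A call is refused whole if a number of a shift passes 50 or a number of a turn 8.59, either way. A call with a gripper value outside its range is refused whole. The fingers move at their own pace and stop on an object; "squeeze" is the grip in N (left out, the last holds). Time passes only in rows, so rows that do not move let the fingers close, or fill a call up. It gives the time, the measured TCP pose, the force and the opening at its end, in the units of the state.
- ctrl.read_state(): the state, without advancing time (a new reading comes with each control period).
- vision.capture(name): name is "scene" or "top"; returns a dict with "pixels" (384x512x3 uint8, red, green, blue), "fx", "fy", "cx", "cy" (pixels), "D" ([k1, k2, p1, p2, k3] as OpenCV has them; the pictures are not rectified), "eye" and "orientation" of the camera in the world. Camera axes: x right, y down, z forward; pixel columns grow to the right and rows downward; lengths in mm; the calibration is good to about 2 mm. A picture is of the moment at which its call begins. There is no depth.
- ctrl.close_job(): hands the job in, once; it reports no verdict.
The state is a dict: "t": time; "q": joint angles; "qd": joint speeds; "joint_torque": joint torques, N m; "eef_pos": TCP position; "tcp_rot": TCP orientation; "contact_force": force on the tool from outside, world axes, zero at the start; "wrist_torque": the same for the moment, N m; "opening": finger opening in mm.
Only numpy, scipy, OpenCV 4.12 (cv2) and the standard library are available. Lean on these libraries where they do the work, as an engineer would, in place of code of your own. Each camera call takes 0.05 s, during which the arm holds its last target.

## Working session

There is one attempt and no reset: what is moved stays moved. The work goes in short steps, Python scripts to look and compute and a tool call to move; the robot and the scene stay as the last step left them, time stands still between calls to the robot, and variables do not carry over. Pictures are saved under pics/ and viewed, and the job is handed in when it is done.

Besides the shell and the picture viewer there is one more tool, called after ">>>" as name(argument=value, ...) on one line, values as JSON. arm_command: Moves the arm, as the interface text tells. Its arguments: {"type":"object","properties":{"series":{"type":"array","items":{"type":"object","properties":{"fingers":{"type":"number"},"dp":{"type":"array","items":{"type":"number"}},"angular":{"type":"array","items":{"type":"number"}}}}},"squeeze":{"type":"number"}},"required":["series"]}

```bash
ls; mkdir -p pics
cat > h.py <<'E'
import numpy as np,cv2,json
from scipy.spatial.transform import Rotation as R
from cell import ctrl,vision
def cap(n,fn):
    c=vision.capture(n); cv2.imwrite('pics/'+fn+'.png',c['pixels'][:,:,::-1]); np.savez('pics/'+fn+'.npz',**{k:np.array(v) for k,v in c.items()}); return c
def load(fn): return dict(np.load('pics/'+fn+'.npz'))
def cm(c):
    K=np.array([[c['fx'],0,c['cx']],[0,c['fy'],c['cy']],[0,0,1]],float); q=np.array(c['orientation'])
    return K,np.array(c['D'],float),np.array(c['eye'],float),R.from_quat([q[1],q[2],q[3],q[0]]).as_matrix()
def px2w(c,uv,z):
    K,D,e,M=cm(c); p=cv2.undistortPoints(np.array(uv,float).reshape(-1,1,2),K,D).reshape(-1,2)
    d=np.c_[p,np.ones(len(p))]@M.T; return e+d*((z-e[2])/d[:,2])[:,None]
def w2px(c,P):
    K,D,e,M=cm(c); X=(np.array(P,float).reshape(-1,3)-e)@M
    return cv2.projectPoints(X,np.zeros(3),np.zeros(3),K,D)[0].reshape(-1,2)
E
python3 - <<'E'
from h import *
for n in('scene','top'):
    c=cap(n,n+'0'); print(n,c['eye'],c['orientation'],c['fx'],c['D'])
print(ctrl.read_state())
E
```

```text
pics
scene [1174.87017918  516.55546335  748.36665647] [-0.19904152  0.42082986  0.79243233 -0.3941265 ] 370.9447424990319 [-0.02544674  0.          0.          0.          0.        ]
top [ 254.17323575   -7.50407926 1143.88856741] [-0.06278793  0.71204585 -0.69549089  0.07308079] 440.01931506374643 [0.04825282 0.         0.         0.         0.        ]
{'t': 0.1, 'q': array([ 1.00899172e+00,  2.76492377e-01,  1.50595551e+00,  3.95525323e-05,
        1.36073594e+00, -1.21004359e-01]), 'qd': array([ 0.00114127, -0.00241725, -0.00319516,  0.00240595,  0.00041376,
        0.00103086]), 'joint_torque': array([ 2.96880353e-04, -4.05454445e+01, -2.37780690e+01,  7.01557053e-02,
        2.99236877e-02, -4.36663834e-05]), 'eef_pos': array([245.05651679, 519.61294065, 204.7340518 ]), 'tcp_rot': array([ 3.24279348e-04,  8.44591599e-01,  5.35410495e-01, -7.26753715e-04]), 'contact_force': array([-0.04674326,  0.85034429,  0.85376028]), 'wrist_torque': array([-0.00900828, -0.01742706,  0.02985465]), 'opening': 94.29513140269545}
```

View pics/scene0.png

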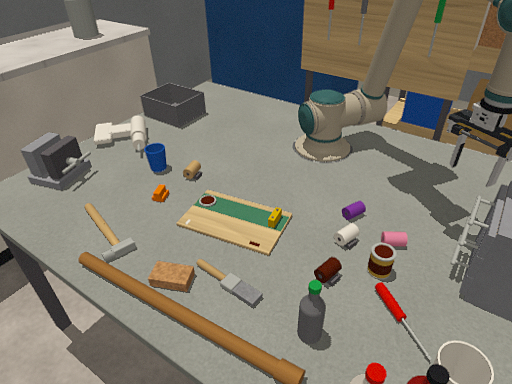

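View pics/top0.png

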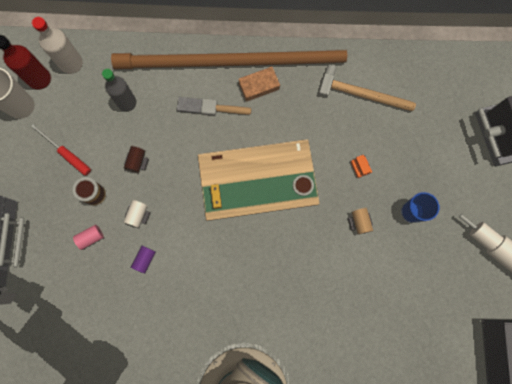

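The top view shows the board around (258,180), with the yellow stop at (215,196) and the lid at (303,186). White is at (136,213), stained at (135,159), pale at (362,220), the chock at (361,166) and the tin at (88,190). I'll enlarge these areas.

Run:
```python
import cv2,numpy as np
a=cv2.imread('pics/top0.png')
def crop(a,x0,y0,w,h,s,fn):
    b=cv2.resize(a[y0:y0+h,x0:x0+w],None,fx=s,fy=s,interpolation=cv2.INTER_CUBIC)
    for i in range(0,w,10): 
        cv2.line(b,(i*s,0),(i*s,6 if (x0+i)%50 else 14),(0,255,255),1)
        if (x0+i)%20==0: cv2.putText(b,str(x0+i),(i*s,24),0,.4,(0,255,255),1)
    for i in range(0,h,10):
        cv2.line(b,(0,i*s),(6,i*s),(0,255,255),1)
        if (y0+i)%20==0: cv2.putText(b,str(y0+i),(8,i*s+4),0,.4,(0,255,255),1)
    cv2.imwrite('pics/'+fn+'.png',b)
crop(a,60,140,110,140,4,'c1'); 
crop(a,190,130,140,100,5,'c2'); crop(a,340,140,60,100,6,'c3')
b=cv2.imread('pics/scene0.png'); crop(b,310,190,110,100,7,'c4'); crop(b,140,140,160,120,5,'c5')
```

```text
(no output)
```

View pics/c1.png

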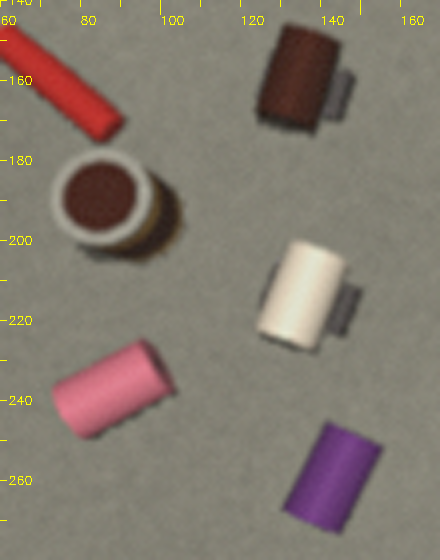

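View pics/c2.png

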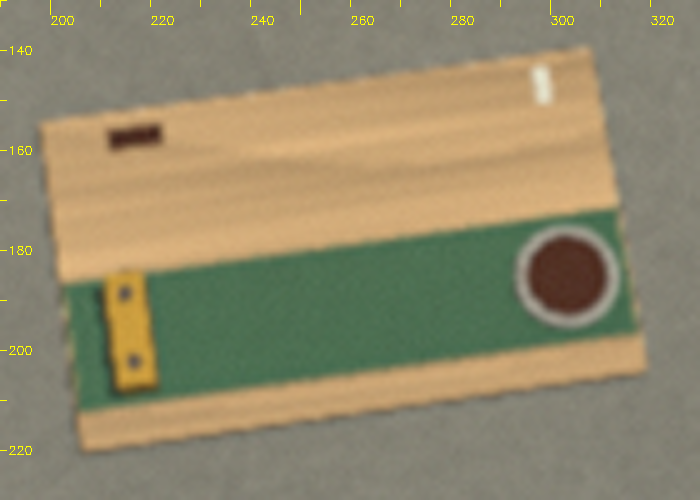

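View pics/c3.png

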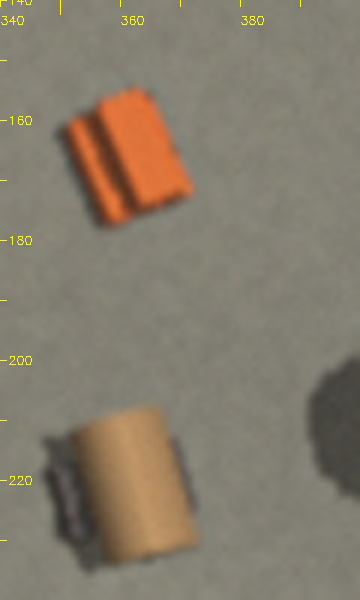

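View pics/c4.png

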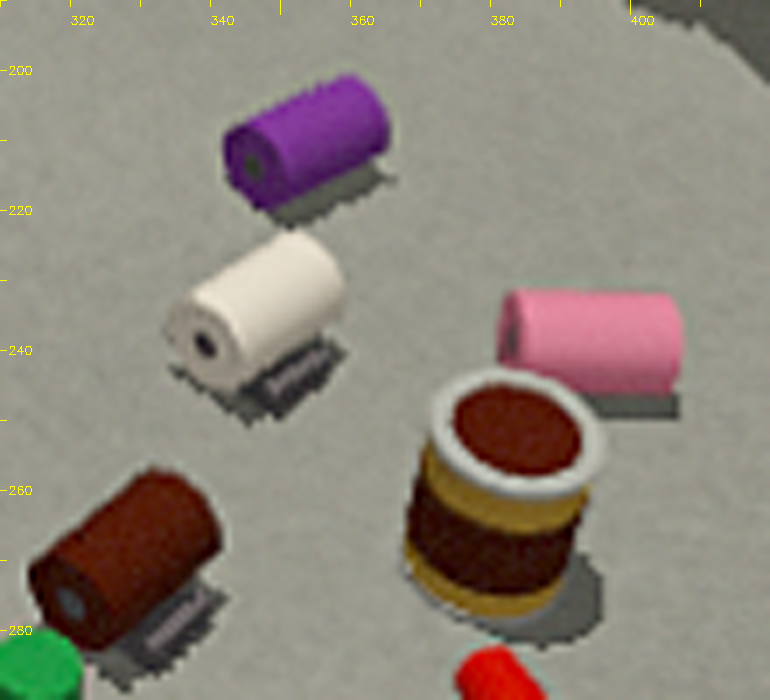

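View pics/c5.png

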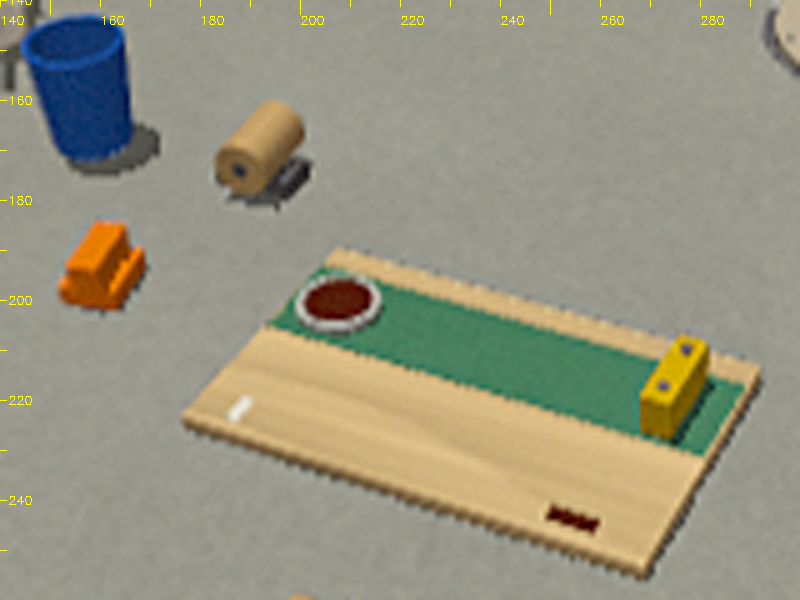

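```bash
cat > fit.py <<'E'
from h import *
from scipy.optimize import minimize
def cyl(x,y,z,yaw,L=60,r=20):
    t=np.linspace(0,2*np.pi,40,endpoint=False); P=[]
    for s in(-L/2,L/2): P.append(np.c_[np.full(40,s),r*np.cos(t),r*np.sin(t)])
    P=np.vstack(P); M=R.from_euler('z',yaw).as_matrix(); return P@M.T+[x,y,z]
def vcyl(x,y,z0,z1,r):
    t=np.linspace(0,2*np.pi,60,endpoint=False)
    return np.vstack([np.c_[x+r*np.cos(t),y+r*np.sin(t),np.full(60,z)] for z in(z0,z1)])
def box(x,y,yaw,sx,sy,z0,z1):
    P=np.array([[a*sx/2,b*sy/2,c] for a in(-1,1) for b in(-1,1) for c in(z0,z1)])
    return P@R.from_euler('z',yaw).as_matrix().T+[x,y,0]
S=8
def render(c,Ps,roi):
    x0,y0,w,h=roi; m=np.zeros((h*S,w*S),np.uint8)
    for P in Ps:
        uv=w2px(c,P); hull=cv2.convexHull(uv.astype(np.float32))[:,0]
        q=((hull+0.5-[x0,y0])*S-0.5)
        cv2.fillConvexPoly(m,np.round(q*16).astype(np.int32),255,shift=4)
    return cv2.resize(m,(w,h),interpolation=cv2.INTER_AREA)/255.
def fit(views,model,p0,step,verbose=''):
    # views: (cam, roi, softmask)
    def cost(p):
        return sum(np.abs(render(c,model(p),roi)-m).sum() for c,roi,m in views)
    sx=np.array([p0]+[np.array(p0)+np.eye(len(p0))[i]*step[i] for i in range(len(p0))])
    r=minimize(cost,p0,method='Nelder-Mead',options=dict(initial_simplex=sx,xatol=.02,fatol=.02,maxiter=600))
    r=minimize(cost,r.x,method='Nelder-Mead',options=dict(initial_simplex=r.x+(sx-sx[0])*.4,xatol=.02,fatol=.02,maxiter=600))
    return r.x,r.fun
def sub(c,roi):
    x0,y0,w,h=roi; return c['pixels'][y0:y0+h,x0:x0+w].astype(float)
def soft(c,roi,fg,bg):
    a=sub(c,roi); d=np.array(fg,float)-bg; return np.clip(((a-bg)@d)/(d@d),0,1)
E
python3 - <<'E'
from fit import *
t=load('top0');s=load('scene0')
def col(c,u,v): return c['pixels'][v-1:v+2,u-1:u+2].reshape(-1,3).mean(0).round()
for n,u,v in [('bg',110,225),('white',136,213),('st',134,158),('pale',362,220),('or',363,166),('or foot',356,168),('tin',88,190),('rim',76,190)]: print(n,col(t,u,v))
for n,u,v in [('bg',330,225),('white',350,232),('st',328,268),('stend',318,275),('pale',194,167),('or',158,192),('tin',383,250),('tinside',378,278)]: print(n,col(s,u,v))
for n,uv in dict(white=(136.5,213.5),st=(135.,159)).items(): print(n,px2w(t,[uv],30))
print(px2w(t,[(362,220)],30),px2w(t,[(361,166)],17),px2w(t,[(84,189)],71))
B=[(198.3,154.7),(307.3,139.7),(319,204),(206,219.8)]
print(px2w(t,B,12))
Bs=[(176.6,223.6),(208,190),(292,213),(269,254.5)]
print(px2w(s,Bs,12))
E
```

```text
bg [132. 129. 117.]
white [225. 222. 201.]
st [78. 46. 36.]
pale [184. 144. 100.]
or [223. 116.  59.]
or foot [183.  94.  50.]
tin [73. 41. 34.]
rim [96. 74. 65.]
bg [154. 152. 141.]
white [213. 205. 189.]
st [84. 27.  8.]
stend [50. 34. 31.]
pale [171. 137.  88.]
or [226. 121.   0.]
tin [87. 28. 10.]
tinside [107.  98.  74.]
white [[429.06462815 284.58007431  30.        ]]
st [[572.48937333 298.9393939   30.        ]]
[[ 426.36393414 -290.94544347   30.        ]] [[ 573.08741938 -294.97839821   17.        ]] [[480.60198389 405.87520925  71.        ]]
[[ 594.28995231  137.83659309   12.        ]
 [ 644.15512242 -153.12133493   12.        ]
 [ 468.67950377 -183.92928888   12.        ]
 [ 419.67587251  109.72612819   12.        ]]
[[ 650.84861526 -148.09336439   12.        ]
 [ 474.59090431 -177.44274748   12.        ]
 [ 422.45543974  111.02327241   12.        ]
 [ 602.39410332  145.39856149   12.        ]]
```

```bash
cat > meas.py <<'E'
from fit import *
import sys
def chroma(c,roi,th):
    x0,y0,w,h=roi; a=sub(c,roi); a=cv2.resize(a,None,fx=8,fy=8,interpolation=cv2.INTER_CUBIC)
    return a
def mask(c,roi,f,close=2):
    w,h=roi[2:]; a=cv2.resize(sub(c,roi),(w*8,h*8),interpolation=cv2.INTER_CUBIC)
    m=f(a).astype(np.uint8)
    n,l,st,_=cv2.connectedComponentsWithStats(m); k=1+np.argmax(st[1:,4]); m=(l==k).astype(np.uint8)
    cs,_=cv2.findContours(m,cv2.RETR_EXTERNAL,cv2.CHAIN_APPROX_NONE); m[:]=0; cv2.drawContours(m,cs,-1,1,-1)
    return cv2.resize(m*255,(w,h),interpolation=cv2.INTER_AREA)/255.
bright=lambda th:(lambda a:a.min(2)>th)
chr_=lambda th:(lambda a:(a[:,:,0]-a[:,:,2])/(a[:,:,0]+a[:,:,2]+1)>th)
def dump(views,model,p,fn):
    ims=[]
    for c,roi,m in views:
        r=render(c,model(p),roi); b=np.dstack([m*255,r*255,sub(c,roi).mean(2)]).astype(np.uint8)
        ims.append(cv2.resize(b,(300,300),interpolation=cv2.INTER_NEAREST))
    return np.hstack(ims)
E
cat > m0.py <<'E'
from meas import *
t=load('top0');s=load('scene0')
rollm=lambda p:[cyl(p[0],p[1],26,p[2])]
chockm=lambda p:[box(p[0],p[1],p[2],50,40,0,16),box(p[0],p[1],p[2],50,22,0,34)]
J={'white':((118,193,32,40),(328,215,36,37),bright(168),bright(172),rollm,(429,284,-.3)),
'st':((118,138,32,40),(308,250,40,40),chr_(.2),chr_(.2),rollm,(572,298,-.2)),
'pale':((345,200,32,40),(178,155,30,30),chr_(.17),chr_(.15),rollm,(426,-291,.2)),
'chock':((343,148,34,36),(146,178,30,30),chr_(.3),chr_(.3),chockm,(573,-295,.4))}
rows=[]
for n,(r1,r2,f1,f2,mod,p0) in J.items():
    v1=(t,r1,mask(t,r1,f1));v2=(s,r2,mask(s,r2,f2))
    for nm,v in(('top',[v1]),('scene',[v2]),('both',[v1,v2])):
        p,e=fit(v,mod,p0,(6,6,.2)); print(n,nm,p.round(3),round(e,1),[round(x[2].sum()) for x in v])
    rows.append(dump([v1,v2],mod,p,''))
cv2.imwrite('pics/fit0.png',cv2.resize(np.vstack(rows),(300,600)))
E
python3 m0.py
```

```text
white top [429.751 287.389  -0.465] 147.8 [246]
white scene [ 4.06623e+02  2.85925e+02 -4.80000e-02] 170.8 [169]
white both [ 4.29168e+02  2.86773e+02 -3.55000e-01] 345.8 [246, 169]
st top [ 5.74299e+02  3.01811e+02 -3.21000e-01] 73.3 [327]
st scene [ 5.74418e+02  3.01712e+02 -1.96000e-01] 23.7 [423]
st both [ 5.74501e+02  3.01808e+02 -2.26000e-01] 101.6 [327, 423]
pale top [ 4.25344e+02 -2.91650e+02  2.70000e-01] 14.0 [382]
pale scene [ 4.27625e+02 -2.91087e+02  2.84000e-01] 5.2 [218]
pale both [ 4.25612e+02 -2.91639e+02  2.67000e-01] 26.6 [382, 218]
chock top [ 5.74889e+02 -2.96674e+02  4.37000e-01] 29.9 [306]
chock scene [ 5.76493e+02 -2.96342e+02  4.50000e-01] 15.9 [216]
chock both [ 5.75577e+02 -2.96673e+02  4.37000e-01] 47.1 [306, 216]
```

View pics/fit0.png

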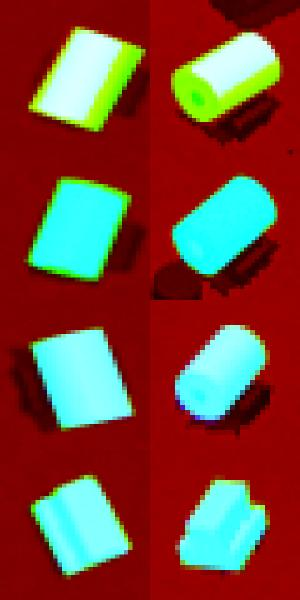

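```bash
sed -i "s/bright(168),bright(172)/bright(141),bright(156)/; s/chr_(.2),chr_(.2),rollm/chr_(.13),chr_(.17),rollm/; s/-.3)),/-.45)),/" m0.py
cat >> m0.py <<'E'
# tin: top disc rim in top view & whole in scene
tinm=lambda p:[vcyl(p[0],p[1],0,71,30)]
def notbg(bgc,th): return lambda a: np.abs(a-np.array(bgc)).sum(2)>th
for c,roi,n in((t,(64,168,50,44),'top'),(s,(358,236,45,50),'scene')):
    g=cv2.resize(sub(c,roi).astype(np.uint8),None,fx=8,fy=8,interpolation=cv2.INTER_CUBIC); cv2.imwrite(f'pics/tin_{n}.png',g[:,:,::-1])
# board fit: chroma/green
def bm(a): return ((a[:,:,0]-a[:,:,2])/(a[:,:,0]+a[:,:,2]+1)>.13)|((a[:,:,1]-a[:,:,0])/(a[:,:,1]+1)>.15)|((a[:,:,0]<0))
r1=(188,130,140,100);r2=(168,182,132,80)
bmod=lambda p:[box(p[0],p[1],p[2],180,300,0,12),box(*(p[:2]+R.from_euler('z',p[2]).as_matrix()[:2,:2]@[-35,115]),p[2],60,20,12,42)]
v1=(t,r1,mask(t,r1,bm));v2=(s,r2,mask(s,r2,bm))
for nm,v in(('top',[v1]),('scene',[v2]),('both',[v1,v2])):
    p,e=fit(v,bmod,(532,-22,.17),(6,6,.05)); print('board',nm,p.round(4),round(e,1))
cv2.imwrite('pics/fitb.png',cv2.resize(dump([v1,v2],bmod,p,''),(800,400)))
E
python3 m0.py
```

```text
white top [ 4.30775e+02  2.88541e+02 -3.58000e-01] 70.6 [331]
white scene [ 4.08360e+02  2.87375e+02 -1.17000e-01] 142.3 [202]
white both [ 4.30028e+02  2.87630e+02 -3.30000e-01] 237.9 [331, 202]
st top [ 5.73232e+02  3.02030e+02 -2.81000e-01] 40.3 [363]
st scene [ 5.74645e+02  3.01985e+02 -2.08000e-01] 18.8 [429]
st both [ 5.74218e+02  3.02081e+02 -2.35000e-01] 61.8 [363, 429]
pale top [ 4.25344e+02 -2.91650e+02  2.70000e-01] 14.0 [382]
pale scene [ 4.27625e+02 -2.91087e+02  2.84000e-01] 5.2 [218]
pale both [ 4.25612e+02 -2.91639e+02  2.67000e-01] 26.6 [382, 218]
chock top [ 5.74889e+02 -2.96674e+02  4.37000e-01] 29.9 [306]
chock scene [ 5.76493e+02 -2.96342e+02  4.50000e-01] 15.9 [216]
chock both [ 5.75577e+02 -2.96673e+02  4.37000e-01] 47.1 [306, 216]
board top [ 5.566816e+02 -1.839030e+01  1.752000e-01] 1448.2
board scene [ 5.340589e+02 -2.207080e+01  1.699000e-01] 230.7
board both [ 5.344986e+02 -2.214470e+01  1.703000e-01] 1752.6
```

View pics/fitb.png

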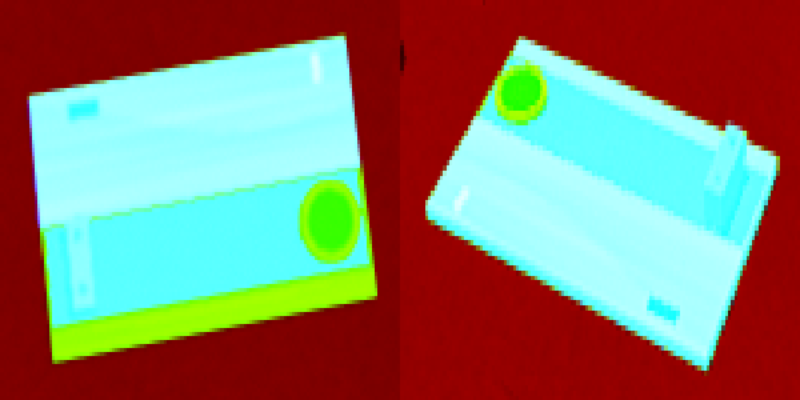

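View pics/fit0.png

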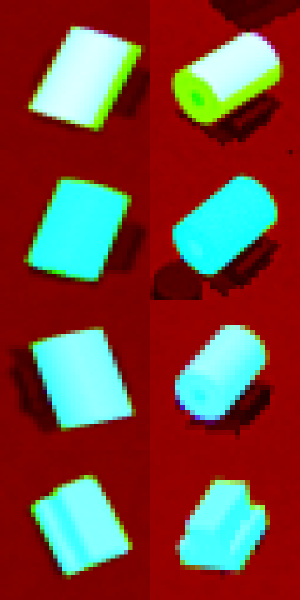

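View pics/tin_top.png

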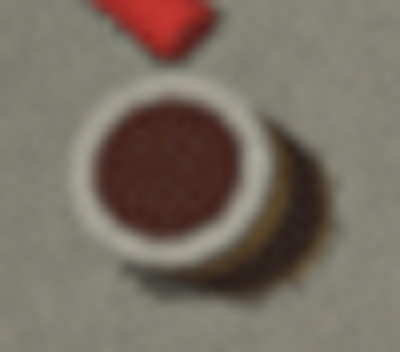

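View pics/tin_scene.png

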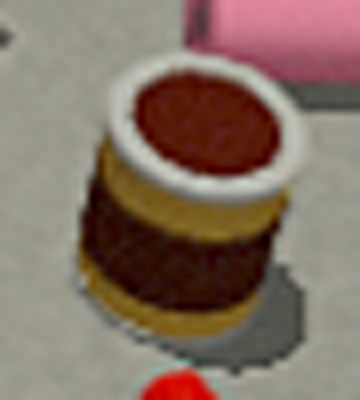

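```bash
cat > m1.py <<'E'
from meas import *
t=load('top0');s=load('scene0')
rollm=lambda p:[cyl(p[0],p[1],26,p[2])]
def poly(roi,pts,sc,off):
    q=((np.array(pts)+.5)/sc+off-roi[:2])*8
    m=np.zeros((roi[3]*8,roi[2]*8),np.uint8); cv2.fillPoly(m,[np.round(q).astype(np.int32)],255)
    return cv2.resize(m,roi[2:],interpolation=cv2.INTER_AREA)/255.
r1=(118,193,32,40);r2=(328,215,36,37)
v1=(t,r1,poly(r1,[(298,241),(346,262),(315,352),(258,328)],4,(60,140)))
v2=(s,r2,poly(r2,[(165,325),(190,290),(295,232),(320,240),(343,275),(342,300),(235,388),(200,375),(170,345)],7,(310,190)))
for nm,v in(('top',[v1]),('scene',[v2]),('both',[v1,v2])):
    p,e=fit(v,rollm,(430,285,-.35),(6,6,.2)); print('white',nm,p.round(3),round(e,1))
cv2.imwrite('pics/fitw.png',dump([v1,v2],rollm,p,''))
for c,roi in((t,(64,172,45,33)),(s,(358,236,45,25))):
    m=mask(c,roi,chr_(.2)); 
    if c is s: m=mask(c,roi,lambda a:(a[:,:,0]-a[:,:,2])/(a[:,:,0]+a[:,:,2]+1)>.5)
    ys,xs=np.mgrid[:roi[3],:roi[2]]; uv=((xs*m).sum()/m.sum()+roi[0],(ys*m).sum()/m.sum()+roi[1]); print('tin',uv,m.sum(),px2w(c,[uv],70))
def bm(a):
    m=((a[:,:,0]-a[:,:,2])/(a[:,:,0]+a[:,:,2]+1)>.13)|((a[:,:,1]-a[:,:,0])/(a[:,:,1]+1)>.15)
    return cv2.morphologyEx(m.astype(np.uint8),cv2.MORPH_CLOSE,np.ones((15,15)))
r1=(188,130,140,100);r2=(168,182,132,80)
bmod=lambda p:[box(p[0],p[1],p[2],180,300,0,12),box(*(p[:2]+R.from_euler('z',p[2]).as_matrix()[:2,:2]@[-35,115]),p[2],60,20,12,42)]
v1=(t,r1,mask(t,r1,bm));v2=(s,r2,mask(s,r2,bm))
for nm,v in(('top',[v1]),('scene',[v2]),('both',[v1,v2])):
    p,e=fit(v,bmod,(534,-22,.17),(6,6,.05)); print('board',nm,p.round(4),round(e,1))
# stop check
for c,roi in((t,(205,180,20,32)),):
    m=mask(c,roi,lambda a:(a[:,:,0]-a[:,:,2])/(a[:,:,0]+a[:,:,2]+1)>.45)
    ys,xs=np.mgrid[:roi[3],:roi[2]]; uv=((xs*m).sum()/m.sum()+roi[0],(ys*m).sum()/m.sum()+roi[1]); w=px2w(c,[uv],42)[0]; print('stop',uv,m.sum(),w, R.from_euler('z',p[2]).as_matrix()[:2,:2].T@(w[:2]-p[:2]))
E
python3 m1.py
```

```text
white top [ 4.28416e+02  2.86328e+02 -3.97000e-01] 51.9
white scene [ 4.28471e+02  2.87593e+02 -2.25000e-01] 32.1
white both [ 4.29360e+02  2.88471e+02 -2.94000e-01] 93.6
tin (np.float64(84.53145263603045), np.float64(188.62110586411052)) 222.55686274509804 [[481.80107946 405.0693592   70.        ]]
tin (np.float64(383.42461597267015), np.float64(251.1640029623259)) 164.1529411764706 [[481.98476757 404.3019896   70.        ]]
board top [ 5.336168e+02 -2.180680e+01  1.692000e-01] 247.4
board scene [ 5.343067e+02 -2.229190e+01  1.706000e-01] 63.0
board both [ 5.337741e+02 -2.231570e+01  1.675000e-01] 316.3
stop (np.float64(215.52379428571427), np.float64(195.92084571428572)) 171.5686274509804 [477.34252474  85.12438547  42.        ] [-37.73052832 115.34424147]
```

View pics/fitw.png

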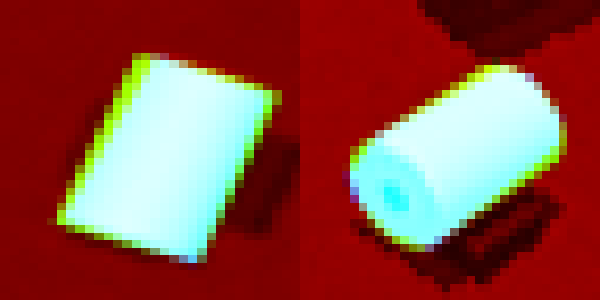

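```bash
cat > g.py <<'E'
from h import *
import sys
BX,BY,BW=533.9,-22.2,0.1685
def b2w(x,y): return np.array([BX,BY])+R.from_euler('z',BW).as_matrix()[:2,:2]@[x,y]
def cur():
    s=ctrl.read_state(); q=s['tcp_rot']; M=R.from_quat([q[1],q[2],q[3],q[0]]).as_matrix(); return s,M
def go(x,y,z,ang):
    s,M=cur(); p=s['eef_pos']; a=np.arctan2(M[1,0],M[0,0])
    d=(ang-a+np.pi)%(2*np.pi)-np.pi
    t=np.array([x,y,z])-p
    print('t',round(s['t'],2),'pos',p.round(1),'jaw',round(a,3),'F',s['contact_force'].round(1),'op',round(s['opening'],1),'zdown',M[:,2].round(3))
    print(' dp now-frame',(M.T@t).round(1),' turn z',round(-np.degrees(d),1),' dp after-turn frame',((R.from_euler('z',d).as_matrix()@M).T@t).round(1),'q',s['q'].round(2))
E
python3 -c "
from g import *
for n,x,y in(('white',-35,85),('st',-35,45),('pale',-35,5),('chock',-35,-35),('tin',48,45)): print(n,b2w(x,y).round(1))
go(429.5,287.8,110,-.30)"
```

```text
white [485.1  55.7]
st [491.8  16.3]
pale [498.6 -23.1]
chock [505.3 -62.6]
tin [573.7  30.2]
t 0.1 pos [245.1 519.6 204.7] jaw 1.13 F [-0.   0.9  0.9] op 94.3 zdown [-0.001 -0.001 -1.   ]
 dp now-frame [-130.8  265.7   94.9]  turn z 81.9  dp after-turn frame [244.9 167.   94.3] q [ 1.01  0.28  1.51  0.    1.36 -0.12]
```

>>> arm_command(series=[{"fingers": 1,"dp": [-14.5,29.5,10.5],"angular": [0,0,0]},{"fingers": 1,"dp": [-14.5,29.5,10.5],"angular": [0,0,0]},{"fingers": 1,"dp": [-14.5,29.5,10.5],"angular": [0,0,0]},{"fingers": 1,"dp": [-14.5,29.5,10.5],"angular": [0,0,0]},{"fingers": 1,"dp": [-14.5,29.5,10.5],"angular": [0,0,0]},{"fingers": 1,"dp": [-14.5,29.5,10.5],"angular": [0,0,0]},{"fingers": 1,"dp": [-14.5,29.5,10.5],"angular": [0,0,0]},{"fingers": 1,"dp": [-14.5,29.5,10.5],"angular": [0,0,0]},{"fingers": 1,"dp": [-14.5,29.5,10.5],"angular": [0,0,0]},{"fingers": 1,"dp": [0,0,0],"angular": [0,0,8]}], squeeze=25)

```text
t: 1.1
eef_pos: [431.0, 285.5, 109.2]
tcp_rot: [0.001, 0.881, 0.472, -0.001]
contact_force: [-0.2, 0.5, -0.7]
opening: 93.6
```

>>> arm_command(series=[{"fingers": 1,"dp": [0,0,0],"angular": [0,0,8.2]},{"fingers": 1,"dp": [0,0,0],"angular": [0,0,8.2]},{"fingers": 1,"dp": [0,0,0],"angular": [0,0,8.2]},{"fingers": 1,"dp": [0,0,0],"angular": [0,0,8.2]},{"fingers": 1,"dp": [0,0,0],"angular": [0,0,8.2]},{"fingers": 1,"dp": [0,0,0],"angular": [0,0,8.2]},{"fingers": 1,"dp": [0,0,0],"angular": [0,0,8.2]},{"fingers": 1,"dp": [0,0,0],"angular": [0,0,8.2]},{"fingers": 1,"dp": [0,0,0],"angular": [0,0,8.2]},{"fingers": 1,"dp": [0,0,0],"angular": [0,0,0]}])

```text
t: 2.1
eef_pos: [429.5, 288.6, 110.6]
tcp_rot: [0.0, 0.989, -0.148, -0.0]
contact_force: [-0.3, -0.2, -1.1]
opening: 94.2
```

```bash
python3 -c "
from g import *
go(429.5,287.8,12,-.30)
cap('scene','s1');cap('top','t1')
im=cv2.imread('pics/s1.png')[170:310,270:450];cv2.imwrite('pics/s1c.png',cv2.resize(im,None,fx=4,fy=4,interpolation=cv2.INTER_CUBIC))"
```

```text
t 2.1 pos [429.5 288.6 110.6] jaw -0.297 F [-0.3 -0.2 -1.1] op 94.2 zdown [-0.001 -0.    -1.   ]
 dp now-frame [ 0.2  0.7 98.6]  turn z 0.1  dp after-turn frame [ 0.3  0.7 98.6] q [0.46 0.26 1.77 0.   1.1  0.75]
```

View pics/s1c.png

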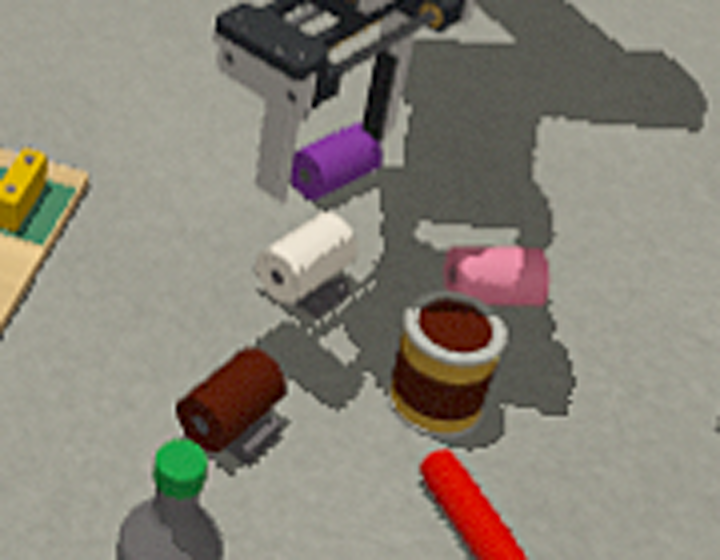

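>>> arm_command(series=[{"fingers": 1,"dp": [0,0,12]},{"fingers": 1,"dp": [0,0,12]},{"fingers": 1,"dp": [0,0,12]},{"fingers": 1,"dp": [0,0,12]},{"fingers": 1,"dp": [0,0,12]},{"fingers": 1,"dp": [0,0,12]},{"fingers": 1,"dp": [0,0.5,12]},{"fingers": 1,"dp": [0,0,8]},{"fingers": 1,"dp": [0,0,6]},{"fingers": 1,"dp": [0,0,0]}])

```text
$.series[0]: bad value
```

>>> arm_command(series=[{"fingers": 0},{"fingers": 0},{"fingers": 0},{"fingers": 0},{"fingers": 0},{"fingers": 0},{"fingers": 0},{"fingers": 0},{"fingers": 0},{"fingers": 0}])

```text
$.series[0]: bad value
```

```bash
python3 -c "
from g import *
go(*b2w(-35,83),110,BW)
cap('scene','s2')
im=cv2.imread('pics/s2.png')[170:310,270:450];cv2.imwrite('pics/s2c.png',cv2.resize(im,None,fx=4,fy=4,interpolation=cv2.INTER_CUBIC))"
```

```text
t 2.2 pos [429.6 288.6 110.7] jaw -0.295 F [0.5 0.5 0.6] op 94.3 zdown [-0.001 -0.    -1.   ]
 dp now-frame [121.7 208.5   0.8]  turn z -26.5  dp after-turn frame [ 15.7 240.9   0.8] q [0.46 0.26 1.77 0.   1.1  0.75]
```

View pics/s2c.png

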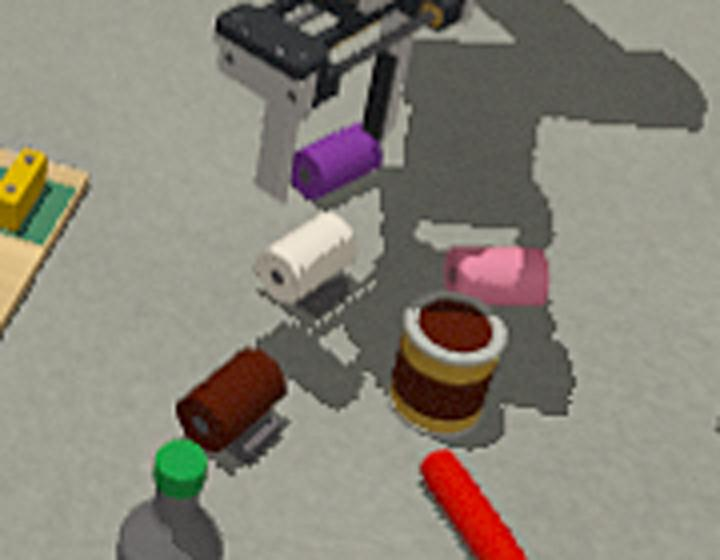

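All the row fields are needed, so both calls were refused and nothing moved. I'll resend the descent with every field filled in.

>>> arm_command(series=[{"fingers": 1,"dp": [0,0,12],"angular": [0,0,0]},{"fingers": 1,"dp": [0,0,12],"angular": [0,0,0]},{"fingers": 1,"dp": [0,0,12],"angular": [0,0,0]},{"fingers": 1,"dp": [0,0,12],"angular": [0,0,0]},{"fingers": 1,"dp": [0,0,12],"angular": [0,0,0]},{"fingers": 1,"dp": [0,0,12],"angular": [0,0,0]},{"fingers": 1,"dp": [0,0.5,12],"angular": [0,0,0]},{"fingers": 1,"dp": [0,0,8],"angular": [0,0,0]},{"fingers": 1,"dp": [0,0,6],"angular": [0,0,0]},{"fingers": 1,"dp": [0,0,0],"angular": [0,0,0]}])

```text
t: 3.25
eef_pos: [429.2, 288.1, 12.2]
tcp_rot: [0.0, 0.989, -0.148, -0.001]
contact_force: [-0.4, 0.3, -0.5]
opening: 94.2
```

>>> arm_command(series=[{"fingers": 0,"dp": [0,0,0],"angular": [0,0,0]},{"fingers": 0,"dp": [0,0,0],"angular": [0,0,0]},{"fingers": 0,"dp": [0,0,0],"angular": [0,0,0]},{"fingers": 0,"dp": [0,0,0],"angular": [0,0,0]},{"fingers": 0,"dp": [0,0,0],"angular": [0,0,0]},{"fingers": 0,"dp": [0,0,0],"angular": [0,0,0]},{"fingers": 0,"dp": [0,0,0],"angular": [0,0,0]},{"fingers": 0,"dp": [0,0,0],"angular": [0,0,0]},{"fingers": 0,"dp": [0,0,0],"angular": [0,0,0]},{"fingers": 0,"dp": [0,0,0],"angular": [0,0,0]}])

```text
t: 4.25
eef_pos: [429.9, 288.4, 13.2]
tcp_rot: [-0.0, 0.989, -0.148, 0.0]
contact_force: [-0.9, 0.1, 4.8]
opening: 59.8
```

```bash
python3 -c "
from g import *
go(*b2w(-35,83),110,BW)
cap('scene','s2')
im=cv2.imread('pics/s2.png')[170:310,270:450];cv2.imwrite('pics/s2c.png',cv2.resize(im,None,fx=4,fy=4,interpolation=cv2.INTER_CUBIC))"
```

```text
t 4.25 pos [429.9 288.4  13.2] jaw -0.298 F [-0.9  0.1  4.8] op 59.8 zdown [ 0.  0. -1.]
 dp now-frame [122.  208.  -96.8]  turn z -26.7  dp after-turn frame [ 15.5 240.6 -96.9] q [0.46 0.38 1.9  0.   0.87 0.75]
```

View pics/s2c.png

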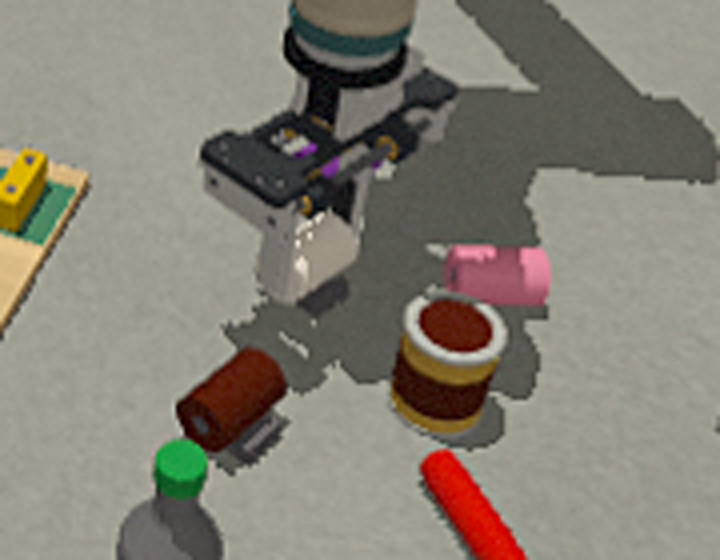

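>>> arm_command(series=[{"fingers": 0,"dp": [0,0,-20],"angular": [0,0,0]},{"fingers": 0,"dp": [0,0,-27],"angular": [0,0,-6.7]},{"fingers": 0,"dp": [0,0,-27],"angular": [0,0,-6.7]},{"fingers": 0,"dp": [0,0,-20],"angular": [0,0,-6.7]},{"fingers": 0,"dp": [0,0,-3],"angular": [0,0,-6.7]},{"fingers": 0,"dp": [3.5,30,0],"angular": [0,0,0]},{"fingers": 0,"dp": [3,40,0],"angular": [0,0,0]},{"fingers": 0,"dp": [3,40,0],"angular": [0,0,0]},{"fingers": 0,"dp": [3,40,0],"angular": [0,0,0]},{"fingers": 0,"dp": [3,40,0],"angular": [0,0,0]}])

```text
t: 5.3
eef_pos: [476.8, 102.2, 109.4]
tcp_rot: [-0.0, 0.996, 0.085, -0.0]
contact_force: [0.8, 0.8, -1.3]
opening: 59.6
```

>>> arm_command(series=[{"fingers": 0,"dp": [0,30,0],"angular": [0,0,0]},{"fingers": 0,"dp": [0,16,10],"angular": [0,0,0]},{"fingers": 0,"dp": [0,4,20],"angular": [0,0,0]},{"fingers": 0,"dp": [0,0,20],"angular": [0,0,0]},{"fingers": 0,"dp": [0,0,15],"angular": [0,0,0]},{"fingers": 0,"dp": [0,0,5],"angular": [0,0,0]},{"fingers": 0,"dp": [0,0,0],"angular": [0,0,0]},{"fingers": 0,"dp": [0,0,0],"angular": [0,0,0]},{"fingers": 0,"dp": [0,0,0],"angular": [0,0,0]},{"fingers": 0,"dp": [0,0,0],"angular": [0,0,0]}])

```text
t: 6.3
eef_pos: [486.1, 54.5, 40.7]
tcp_rot: [0.0, 0.996, 0.085, 0.001]
contact_force: [-0.3, 1.1, 0.1]
opening: 59.8
```

```bash
python3 -c "
from g import *
go(*b2w(-35,83),19,BW)
cap('scene','s3')
im=cv2.imread('pics/s3.png')[130:270,160:340];cv2.imwrite('pics/s3c.png',cv2.resize(im,None,fx=4,fy=4,interpolation=cv2.INTER_CUBIC))"
```

```text
t 6.3 pos [486.1  54.5  40.7] jaw 0.17 F [-0.3  1.1  0.1] op 59.8 zdown [ 0.002  0.    -1.   ]
 dp now-frame [-0.8  0.6 21.7]  turn z 0.1  dp after-turn frame [-0.8  0.6 21.7] q [-0.03  0.3   1.93  0.    0.91 -0.2 ]
```

View pics/s3c.png

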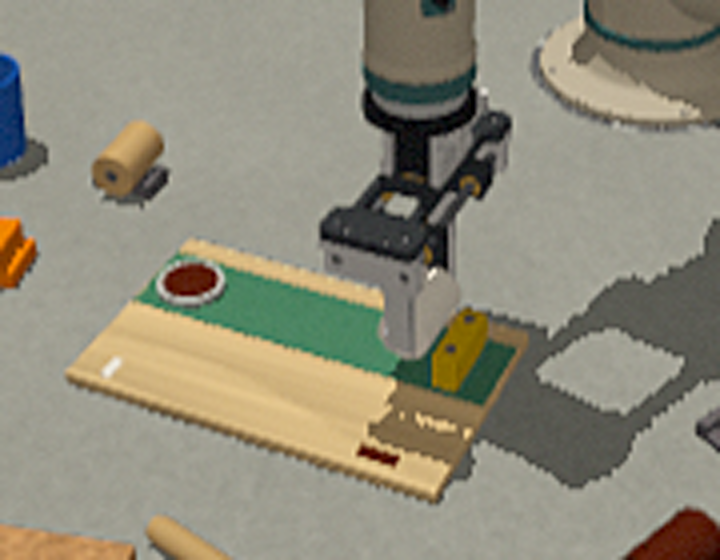

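>>> arm_command(series=[{"fingers": 0,"dp": [-0.8,0,7],"angular": [0,0,0]},{"fingers": 0,"dp": [0,0,5],"angular": [0,0,0]},{"fingers": 0,"dp": [0,0,3],"angular": [0,0,0]},{"fingers": 0,"dp": [0,0,2],"angular": [0,0,0]},{"fingers": 0,"dp": [0,0,2],"angular": [0,0,0]},{"fingers": 0,"dp": [0,0,1],"angular": [0,0,0]},{"fingers": 0,"dp": [0,0,0.5],"angular": [0,0,0]},{"fingers": 0,"dp": [0,0,0],"angular": [0,0,0]},{"fingers": 0,"dp": [0,0,0],"angular": [0,0,0]},{"fingers": 0,"dp": [0,0,0],"angular": [0,0,0]}])

```text
t: 7.35
eef_pos: [484.8, 54.2, 19.6]
tcp_rot: [-0.0, 0.996, 0.085, 0.0]
contact_force: [0.7, -0.6, -0.8]
opening: 59.2
```

Next is a slow push towards the stop.

>>> arm_command(series=[{"fingers": 0,"dp": [0,-0.5,0],"angular": [0,0,0]},{"fingers": 0,"dp": [0,-0.5,0],"angular": [0,0,0]},{"fingers": 0,"dp": [0,-0.5,0],"angular": [0,0,0]},{"fingers": 0,"dp": [0,-0.5,0],"angular": [0,0,0]},{"fingers": 0,"dp": [0,-0.5,0],"angular": [0,0,0]},{"fingers": 0,"dp": [0,-0.5,0],"angular": [0,0,0]},{"fingers": 0,"dp": [0,0,0],"angular": [0,0,0]},{"fingers": 0,"dp": [0,0,0],"angular": [0,0,0]},{"fingers": 0,"dp": [0,0,0],"angular": [0,0,0]},{"fingers": 0,"dp": [0,0,0],"angular": [0,0,0]}])

```text
t: 8.35
eef_pos: [484.7, 55.2, 19.6]
tcp_rot: [0.002, 0.996, 0.086, 0.0]
contact_force: [1.0, -8.4, -0.3]
opening: 59.6
```

>>> arm_command(series=[{"fingers": 0,"dp": [0,0.7,0.5],"angular": [0,0,0]},{"fingers": 0,"dp": [0,0,0],"angular": [0,0,0]},{"fingers": 0.5,"dp": [0,0,0],"angular": [0,0,0]},{"fingers": 0.85,"dp": [0,0,0],"angular": [0,0,0]},{"fingers": 0.85,"dp": [0,0,0],"angular": [0,0,0]},{"fingers": 0.85,"dp": [0,0,0],"angular": [0,0,0]},{"fingers": 0.85,"dp": [0,0,-10],"angular": [0,0,0]},{"fingers": 0.85,"dp": [0,0,-20],"angular": [0,0,0]},{"fingers": 0.85,"dp": [0,0,-30],"angular": [0,0,0]},{"fingers": 0.85,"dp": [0,0,-30],"angular": [0,0,0]}])

```text
t: 9.35
eef_pos: [484.0, 56.8, 110.3]
tcp_rot: [-0.0, 0.996, 0.085, -0.0]
contact_force: [0.1, -0.1, 0.0]
opening: 79.9
```

```bash
python3 -c "
from g import *
go(574.2,302.0,110,-.23)
cap('scene','s4');c=cap('top','t4')
im=cv2.imread('pics/s4.png')[130:270,160:340];a=cv2.resize(im,None,fx=4,fy=4,interpolation=cv2.INTER_CUBIC)
cv2.imwrite('pics/s4c.png',a)"
```

```text
t 9.35 pos [484.   56.8 110.3] jaw 0.17 F [ 0.1 -0.1  0. ] op 79.9 zdown [-0.001  0.    -1.   ]
 dp now-frame [ 130.4 -226.4    0.4]  turn z 22.9  dp after-turn frame [  31.9 -259.3    0.4] q [-0.03  0.22  1.84  0.    1.08 -0.2 ]
```

View pics/s4c.png

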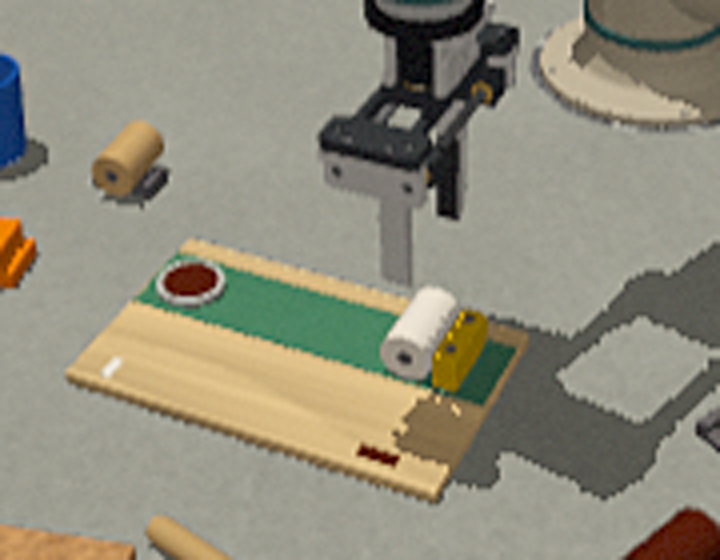

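```bash
python3 -c "
from g import *
c=load('scene0');print(px2w(c,[(312,338),(312,335)],0)); t=load('top0'); print(px2w(t,[(128,105),(108,73)],[30]),px2w(t,[(108,73)],130))
for h in (100,130,160): print(px2w(c,[(315,287)],h))"
```

```text
[[747.26179289 352.37664662   0.        ]
 [740.85601341 348.96820829   0.        ]]
[[720.61856139 327.84272299  30.        ]
 [809.61615188 387.30971824  30.        ]] [[759.75093804 351.86507781 130.        ]]
[[694.87555262 323.34643599 100.        ]]
[[717.08495937 332.28623997 130.        ]]
[[739.29436612 341.22604396 160.        ]]
```

>>> arm_command(series=[{"fingers": 1,"dp": [18.6,-32.3,0],"angular": [0,0,0]},{"fingers": 1,"dp": [18.6,-32.3,0],"angular": [0,0,0]},{"fingers": 1,"dp": [18.6,-32.3,0],"angular": [0,0,0]},{"fingers": 1,"dp": [18.6,-32.3,0],"angular": [0,0,0]},{"fingers": 1,"dp": [18.6,-32.3,0],"angular": [0,0,0]},{"fingers": 1,"dp": [18.6,-32.3,0],"angular": [0,0,0]},{"fingers": 1,"dp": [18.6,-32.3,0],"angular": [0,0,0]},{"fingers": 1,"dp": [0,0,0],"angular": [0,0,7.6]},{"fingers": 1,"dp": [0,0,0],"angular": [0,0,7.6]},{"fingers": 1,"dp": [0,0,0],"angular": [0,0,7.6]}])

```text
t: 10.45
eef_pos: [573.7, 301.9, 107.9]
tcp_rot: [0.0, 0.993, -0.116, -0.001]
contact_force: [0.6, -1.2, -0.0]
opening: 94.1
```

```bash
python3 -c "
from g import *
go(574.2,302.0,12.5,-.23)
cap('scene','s5')
im=cv2.imread('pics/s5.png')[150:310,250:430];a=cv2.resize(im,None,fx=4,fy=4,interpolation=cv2.INTER_CUBIC)
cv2.imwrite('pics/s5c.png',a[:600])"
```

```text
t 10.45 pos [573.7 301.9 107.9] jaw -0.232 F [ 0.6 -1.2 -0. ] op 94.1 zdown [-0.002 -0.    -1.   ]
 dp now-frame [ 0.7 -0.3 95.4]  turn z -0.1  dp after-turn frame [ 0.7 -0.3 95.4] q [0.38 0.45 1.49 0.   1.21 0.61]
```

View pics/s5c.png

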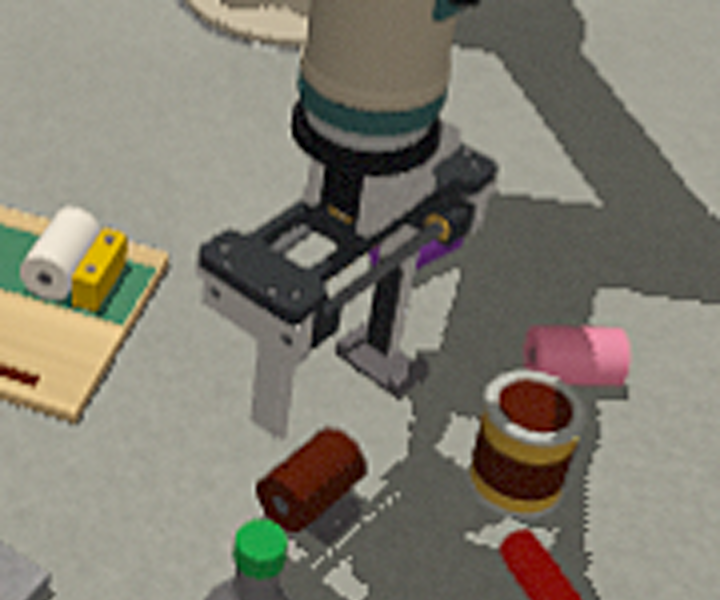

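>>> arm_command(series=[{"fingers": 1,"dp": [0.5,0,12],"angular": [0,0,0]},{"fingers": 1,"dp": [0,0,14],"angular": [0,0,0]},{"fingers": 1,"dp": [0,0,14],"angular": [0,0,0]},{"fingers": 1,"dp": [0,0,14],"angular": [0,0,0]},{"fingers": 1,"dp": [0,0,14],"angular": [0,0,0]},{"fingers": 1,"dp": [0,0,14],"angular": [0,0,0]},{"fingers": 1,"dp": [0,0,8],"angular": [0,0,0]},{"fingers": 1,"dp": [0,0,4.5],"angular": [0,0,0]},{"fingers": 1,"dp": [0,0,0],"angular": [0,0,0]},{"fingers": 0,"dp": [0,0,0],"angular": [0,0,0]}])

```text
t: 11.5
eef_pos: [575.4, 301.5, 14.9]
tcp_rot: [-0.0, 0.994, -0.114, 0.0]
contact_force: [0.4, -1.0, 0.1]
opening: 89.1
```

>>> arm_command(series=[{"fingers": 0,"dp": [0,0,0],"angular": [0,0,0]},{"fingers": 0,"dp": [0,0,0],"angular": [0,0,0]},{"fingers": 0,"dp": [0,0,0],"angular": [0,0,0]},{"fingers": 0,"dp": [0,0,0],"angular": [0,0,0]},{"fingers": 0,"dp": [0,0,0],"angular": [0,0,0]},{"fingers": 0,"dp": [0,0,0],"angular": [0,0,0]},{"fingers": 0,"dp": [0,0,0],"angular": [0,0,0]},{"fingers": 0,"dp": [0,0,0],"angular": [0,0,0]},{"fingers": 0,"dp": [0,0,0],"angular": [0,0,0]},{"fingers": 0,"dp": [0,0,0],"angular": [0,0,0]}])

```text
t: 12.5
eef_pos: [575.0, 301.3, 14.8]
tcp_rot: [-0.0, 0.994, -0.114, 0.0]
contact_force: [-1.2, -0.2, 5.1]
opening: 59.8
```

```bash
python3 -c "
from g import *
go(*b2w(-35,40),110,BW)"
```

```text
t 12.5 pos [575.  301.3  14.8] jaw -0.228 F [-1.2 -0.2  5.1] op 59.8 zdown [ 0.  0. -1.]
 dp now-frame [-14.6 301.  -95.3]  turn z -22.7  dp after-turn frame [-129.7  272.   -95.3] q [0.38 0.53 1.6  0.   1.01 0.6 ]
```

>>> arm_command(series=[{"fingers": 0,"dp": [0,0,-20],"angular": [0,0,0]},{"fingers": 0,"dp": [0,0,-27],"angular": [0,0,-7.6]},{"fingers": 0,"dp": [0,0,-27],"angular": [0,0,-7.6]},{"fingers": 0,"dp": [0,0,-20],"angular": [0,0,-7.5]},{"fingers": 0,"dp": [-10,20,-1],"angular": [0,0,0]},{"fingers": 0,"dp": [-17,36,0],"angular": [0,0,0]},{"fingers": 0,"dp": [-17,36,0],"angular": [0,0,0]},{"fingers": 0,"dp": [-17,36,0],"angular": [0,0,0]},{"fingers": 0,"dp": [-17,36,0],"angular": [0,0,0]},{"fingers": 0,"dp": [-17,36,0],"angular": [0,0,0]}])

```text
t: 13.5
eef_pos: [514.0, 86.7, 108.9]
tcp_rot: [0.0, 0.996, 0.084, -0.0]
contact_force: [0.8, -0.1, -0.0]
opening: 59.8
```

>>> arm_command(series=[{"fingers": 0,"dp": [-17,36,0],"angular": [0,0,0]},{"fingers": 0,"dp": [-12,24,0],"angular": [0,0,0]},{"fingers": 0,"dp": [-5.5,12,12],"angular": [0,0,0]},{"fingers": 0,"dp": [0,0,20],"angular": [0,0,0]},{"fingers": 0,"dp": [0,0,20],"angular": [0,0,0]},{"fingers": 0,"dp": [0,0,15],"angular": [0,0,0]},{"fingers": 0,"dp": [0,0,5],"angular": [0,0,0]},{"fingers": 0,"dp": [0,0,0],"angular": [0,0,0]},{"fingers": 0,"dp": [0,0,0],"angular": [0,0,0]},{"fingers": 0,"dp": [0,0,0],"angular": [0,0,0]}])

```text
t: 14.5
eef_pos: [493.6, 11.4, 38.2]
tcp_rot: [0.0, 0.996, 0.084, 0.001]
contact_force: [0.1, -0.5, -0.4]
opening: 59.9
```

```bash
python3 -c "
from g import *
go(*b2w(-35,41),21.2,BW)
cap('scene','s6')
im=cv2.imread('pics/s6.png')[130:270,160:340];a=cv2.resize(im,None,fx=4,fy=4,interpolation=cv2.INTER_CUBIC)
cv2.imwrite('pics/s6c.png',a[:600])"
```

```text
t 14.5 pos [493.6  11.4  38.2] jaw 0.169 F [ 0.1 -0.5 -0.4] op 59.9 zdown [ 0.002 -0.    -1.   ]
 dp now-frame [-0.9 -1.1 17. ]  turn z 0.0  dp after-turn frame [-0.9 -1.1 17. ] q [-0.12  0.31  1.92  0.    0.9  -0.29]
```

View pics/s6c.png

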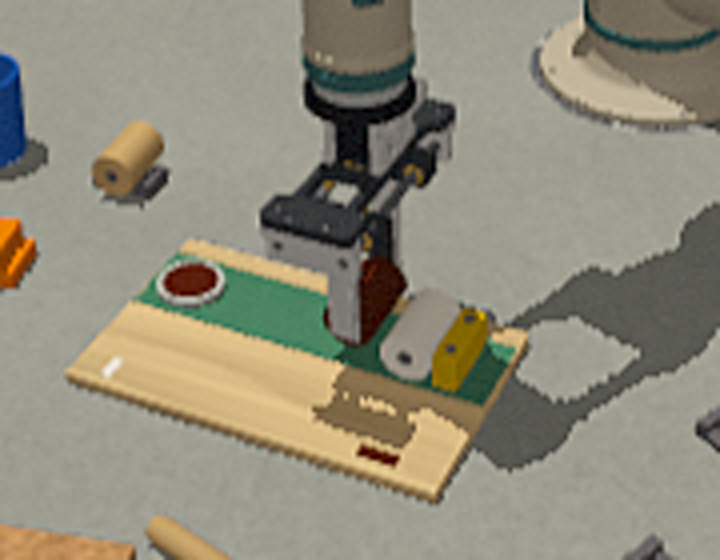

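>>> arm_command(series=[{"fingers": 0,"dp": [-0.9,0,6],"angular": [0,0,0]},{"fingers": 0,"dp": [0,0,5],"angular": [0,0,0]},{"fingers": 0,"dp": [0,0,3],"angular": [0,0,0]},{"fingers": 0,"dp": [0,0,2],"angular": [0,0,0]},{"fingers": 0,"dp": [0,0,0.5],"angular": [0,0,0]},{"fingers": 0,"dp": [0,-1,0],"angular": [0,0,0]},{"fingers": 0,"dp": [0,-1,0],"angular": [0,0,0]},{"fingers": 0,"dp": [0,-1,0],"angular": [0,0,0]},{"fingers": 0,"dp": [0,0,0],"angular": [0,0,0]},{"fingers": 0,"dp": [0,0,0],"angular": [0,0,0]}])

```text
t: 15.55
eef_pos: [491.5, 14.3, 21.0]
tcp_rot: [-0.0, 0.996, 0.084, 0.0]
contact_force: [0.3, -0.1, -0.2]
opening: 60.0
```

>>> arm_command(series=[{"fingers": 0,"dp": [0,-0.5,0],"angular": [0,0,0]},{"fingers": 0,"dp": [0,-0.5,0],"angular": [0,0,0]},{"fingers": 0,"dp": [0,-0.5,0],"angular": [0,0,0]},{"fingers": 0,"dp": [0,-0.5,0],"angular": [0,0,0]},{"fingers": 0,"dp": [0,-0.5,0],"angular": [0,0,0]},{"fingers": 0,"dp": [0,0,0],"angular": [0,0,0]},{"fingers": 0,"dp": [0,0,0],"angular": [0,0,0]},{"fingers": 0,"dp": [0,0,0],"angular": [0,0,0]},{"fingers": 0,"dp": [0,0,0],"angular": [0,0,0]},{"fingers": 0,"dp": [0,0,0],"angular": [0,0,0]}])

```text
t: 16.55
eef_pos: [491.2, 16.2, 21.0]
tcp_rot: [0.0, 0.996, 0.084, 0.0]
contact_force: [1.8, -4.9, -0.5]
opening: 60.1
```

```bash
python3 -c "
from g import *
go(*b2w(-35,44.5),21,BW)"
```

```text
t 16.55 pos [491.2  16.2  21. ] jaw 0.169 F [ 1.8 -4.9 -0.5] op 60.1 zdown [ 0.    -0.001 -1.   ]
 dp now-frame [ 0.7  0.6 -0. ]  turn z 0.0  dp after-turn frame [ 0.7  0.6 -0. ] q [-0.11  0.33  1.95 -0.    0.86 -0.28]
```

>>> arm_command(series=[{"fingers": 0,"dp": [0,0.4,0.4],"angular": [0,0,0]},{"fingers": 0,"dp": [0,0,0],"angular": [0,0,0]},{"fingers": 0.7,"dp": [0,0,0],"angular": [0,0,0]},{"fingers": 0.85,"dp": [0,0,0],"angular": [0,0,0]},{"fingers": 0.85,"dp": [0,0,0],"angular": [0,0,0]},{"fingers": 0.85,"dp": [0,0,0],"angular": [0,0,0]},{"fingers": 0.85,"dp": [0,0,-10],"angular": [0,0,0]},{"fingers": 0.85,"dp": [0,0,-20],"angular": [0,0,0]},{"fingers": 0.85,"dp": [0,0,-30],"angular": [0,0,0]},{"fingers": 0.85,"dp": [0,0,-30],"angular": [0,0,0]}])

```text
t: 17.55
eef_pos: [490.7, 16.4, 111.9]
tcp_rot: [-0.0, 0.996, 0.084, -0.0]
contact_force: [-0.7, -0.5, 0.7]
opening: 80.0
```

```bash
python3 -c "
from g import *
go(426,-291.5,110,.27)
cap('scene','s7')
im=cv2.imread('pics/s7.png')[130:270,160:340];a=cv2.resize(im,None,fx=4,fy=4,interpolation=cv2.INTER_CUBIC)
cv2.imwrite('pics/s7c.png',a[:600])"
```

```text
t 17.55 pos [490.7  16.4 111.9] jaw 0.168 F [-0.7 -0.5  0.7] op 80.0 zdown [-0.001  0.    -1.   ]
 dp now-frame [-115.4  292.8    1.8]  turn z -5.8  dp after-turn frame [-144.5  279.5    1.9] q [-0.11  0.23  1.83  0.    1.09 -0.28]
```

View pics/s7c.png

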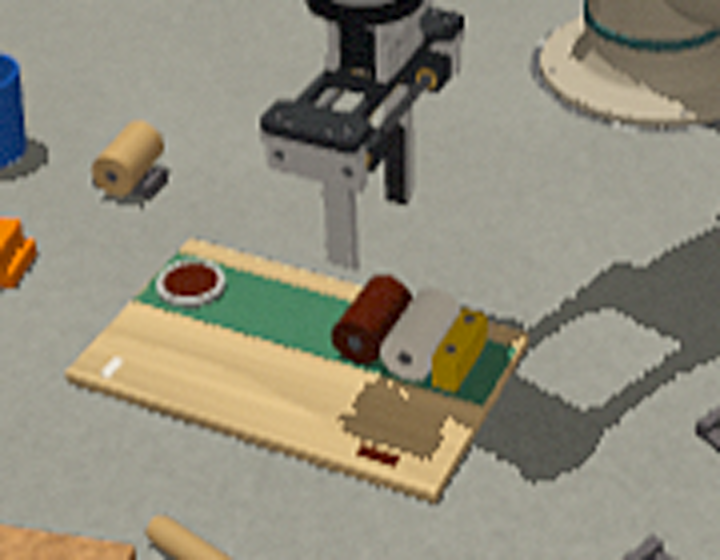

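>>> arm_command(series=[{"fingers": 1,"dp": [-12.8,32.5,0],"angular": [0,0,0]},{"fingers": 1,"dp": [-12.8,32.5,0],"angular": [0,0,0]},{"fingers": 1,"dp": [-12.8,32.5,0],"angular": [0,0,0]},{"fingers": 1,"dp": [-12.8,32.5,0],"angular": [0,0,0]},{"fingers": 1,"dp": [-12.8,32.5,0],"angular": [0,0,0]},{"fingers": 1,"dp": [-12.8,32.5,0],"angular": [0,0,0]},{"fingers": 1,"dp": [-12.8,32.5,0],"angular": [0,0,0]},{"fingers": 1,"dp": [-12.8,32.5,0],"angular": [0,0,0]},{"fingers": 1,"dp": [-12.8,32.5,0],"angular": [0,0,0]},{"fingers": 1,"dp": [0,0,0],"angular": [0,0,-5.8]}])

```text
t: 18.6
eef_pos: [426.5, -295.8, 111.2]
tcp_rot: [0.002, 0.991, 0.134, 0.001]
contact_force: [-0.4, 1.1, 0.2]
opening: 93.6
```

```bash
python3 -c "
from g import *
go(426.2,-291.5,13.5,.27)
c=cap('scene','s8')
im=cv2.imread('pics/s8.png')[100:240,120:300];a=cv2.resize(im,None,fx=4,fy=4,interpolation=cv2.INTER_CUBIC)
cv2.imwrite('pics/s8c.png',a[:600])"
```

```text
t 18.6 pos [ 426.5 -295.8  111.2] jaw 0.268 F [-0.4  1.1  0.2] op 93.6 zdown [ 0.002 -0.003 -1.   ]
 dp now-frame [ 0.8 -4.6 97.7]  turn z -0.1  dp after-turn frame [ 0.8 -4.6 97.7] q [-0.74  0.26  1.77 -0.    1.1  -1.01]
```

View pics/s8c.png

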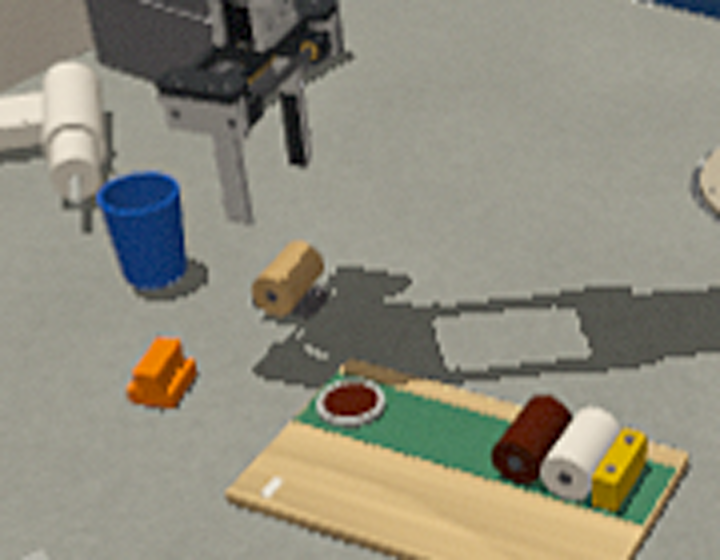

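>>> arm_command(series=[{"fingers": 1,"dp": [0,0,10],"angular": [0,0,0]},{"fingers": 1,"dp": [0,0,12],"angular": [0,0,0]},{"fingers": 1,"dp": [0,0,12],"angular": [0,0,0]},{"fingers": 1,"dp": [0,0,10],"angular": [0,0,0]},{"fingers": 1,"dp": [0,0,5],"angular": [0,0,0]},{"fingers": 1,"dp": [0,0,0],"angular": [0,0,0]},{"fingers": 1,"dp": [0,0,0],"angular": [0,0,0]},{"fingers": 1,"dp": [0,0,0],"angular": [0,0,0]},{"fingers": 1,"dp": [0,0,0],"angular": [0,0,0]},{"fingers": 1,"dp": [0,0,0],"angular": [0,0,0]}])

```text
t: 19.65
eef_pos: [426.7, -291.6, 61.9]
tcp_rot: [0.0, 0.991, 0.134, 0.0]
contact_force: [-0.3, 1.3, 0.3]
opening: 94.3
```

```bash
python3 -c "
from g import *
go(426.2,-291.5,13.5,.27)"
```

```text
t 19.65 pos [ 426.7 -291.6   61.9] jaw 0.269 F [-0.3  1.3  0.3] op 94.3 zdown [ 0.001 -0.001 -1.   ]
 dp now-frame [-0.5 -0.3 48.4]  turn z -0.0  dp after-turn frame [-0.5 -0.3 48.4] q [-0.73  0.31  1.84  0.    0.98 -1.  ]
```

>>> arm_command(series=[{"fingers": 1,"dp": [0,0,10],"angular": [0,0,0]},{"fingers": 1,"dp": [0,0,12],"angular": [0,0,0]},{"fingers": 1,"dp": [0,0,12],"angular": [0,0,0]},{"fingers": 1,"dp": [0,0,9],"angular": [0,0,0]},{"fingers": 1,"dp": [0,0,5],"angular": [0,0,0]},{"fingers": 1,"dp": [0,0,0],"angular": [0,0,0]},{"fingers": 1,"dp": [0,0,0],"angular": [0,0,0]},{"fingers": 0,"dp": [0,0,0],"angular": [0,0,0]},{"fingers": 0,"dp": [0,0,0],"angular": [0,0,0]},{"fingers": 0,"dp": [0,0,0],"angular": [0,0,0]}])

```text
t: 20.65
eef_pos: [426.7, -291.5, 13.9]
tcp_rot: [0.0, 0.991, 0.134, 0.0]
contact_force: [0.6, -0.7, -0.2]
opening: 73.6
```

>>> arm_command(series=[{"fingers": 0,"dp": [0,0,0],"angular": [0,0,0]},{"fingers": 0,"dp": [0,0,0],"angular": [0,0,0]},{"fingers": 0,"dp": [0,0,0],"angular": [0,0,0]},{"fingers": 0,"dp": [0,0,0],"angular": [0,0,0]},{"fingers": 0,"dp": [0,0,0],"angular": [0,0,0]},{"fingers": 0,"dp": [0,0,0],"angular": [0,0,0]},{"fingers": 0,"dp": [0,0,0],"angular": [0,0,0]},{"fingers": 0,"dp": [0,0,0],"angular": [0,0,0]},{"fingers": 0,"dp": [0,0,0],"angular": [0,0,0]},{"fingers": 0,"dp": [0,0,0],"angular": [0,0,0]}])

```text
t: 21.65
eef_pos: [426.5, -291.4, 13.7]
tcp_rot: [0.0, 0.991, 0.134, 0.0]
contact_force: [-0.6, -0.1, 4.1]
opening: 60.1
```

```bash
python3 -c "
from g import *
go(*b2w(-35,1),110,BW)"
```

```text
t 21.65 pos [ 426.5 -291.4   13.7] jaw 0.27 F [-0.6 -0.1  4.1] op 60.1 zdown [ 0. -0. -1.]
 dp now-frame [ 140.5 -235.4  -96.3]  turn z 5.8  dp after-turn frame [ 116.  -248.4  -96.3] q [-0.73  0.37  1.9  -0.    0.87 -1.  ]
```

>>> arm_command(series=[{"fingers": 0,"dp": [0,0,-20],"angular": [0,0,0]},{"fingers": 0,"dp": [0,0,-28],"angular": [0,0,5.8]},{"fingers": 0,"dp": [0,0,-28],"angular": [0,0,0]},{"fingers": 0,"dp": [7,-15,-20],"angular": [0,0,0]},{"fingers": 0,"dp": [16,-34,0],"angular": [0,0,0]},{"fingers": 0,"dp": [16,-34,0],"angular": [0,0,0]},{"fingers": 0,"dp": [16,-34,0],"angular": [0,0,0]},{"fingers": 0,"dp": [16,-34,0],"angular": [0,0,0]},{"fingers": 0,"dp": [16,-34,0],"angular": [0,0,0]},{"fingers": 0,"dp": [14,-30,0],"angular": [0,0,0]}])

```text
t: 22.65
eef_pos: [490.1, -60.4, 109.0]
tcp_rot: [-0.0, 0.996, 0.084, -0.0]
contact_force: [0.2, -0.2, -0.1]
opening: 60.0
```

>>> arm_command(series=[{"fingers": 0,"dp": [10,-22,0],"angular": [0,0,0]},{"fingers": 0,"dp": [5,-11,0],"angular": [0,0,0]},{"fingers": 0,"dp": [0,0,10],"angular": [0,0,0]},{"fingers": 0,"dp": [0,0,20],"angular": [0,0,0]},{"fingers": 0,"dp": [0,0,20],"angular": [0,0,0]},{"fingers": 0,"dp": [0,0,15],"angular": [0,0,0]},{"fingers": 0,"dp": [0,0,5],"angular": [0,0,0]},{"fingers": 0,"dp": [0,0,0],"angular": [0,0,0]},{"fingers": 0,"dp": [0,0,0],"angular": [0,0,0]},{"fingers": 0,"dp": [0,0,0],"angular": [0,0,0]}])

```text
t: 23.65
eef_pos: [500.0, -27.9, 40.3]
tcp_rot: [0.0, 0.996, 0.084, 0.001]
contact_force: [0.3, 0.9, -0.5]
opening: 59.5
```

```bash
python3 -c "
from g import *
go(*b2w(-35,1),20,BW)
cap('scene','s9')
im=cv2.imread('pics/s9.png')[130:270,160:340];a=cv2.resize(im,None,fx=4,fy=4,interpolation=cv2.INTER_CUBIC)
cv2.imwrite('pics/s9c.png',a[:600])"
```

```text
t 23.65 pos [500.  -27.9  40.3] jaw 0.168 F [ 0.3  0.9 -0.5] op 59.5 zdown [ 0.002 -0.    -1.   ]
 dp now-frame [-0.6 -0.9 20.3]  turn z -0.0  dp after-turn frame [-0.6 -0.9 20.3] q [-0.19  0.32  1.91 -0.    0.92 -0.36]
```

View pics/s9c.png

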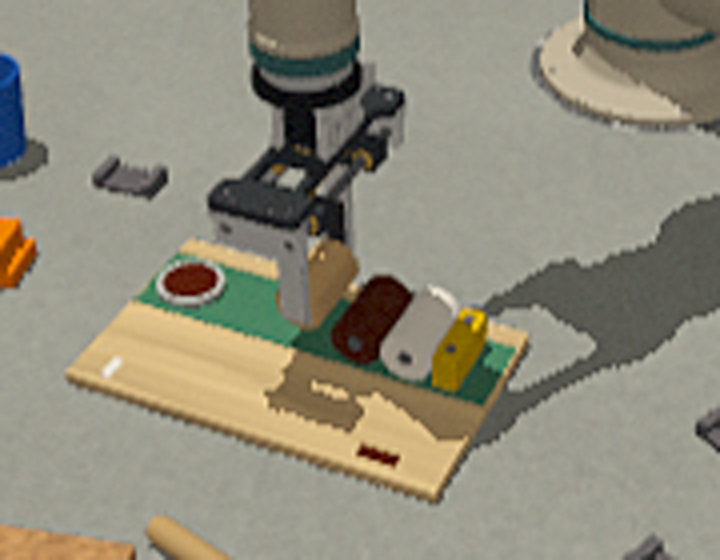

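>>> arm_command(series=[{"fingers": 0,"dp": [-0.9,0,8],"angular": [0,0,0]},{"fingers": 0,"dp": [0,0,6],"angular": [0,0,0]},{"fingers": 0,"dp": [0,0,4],"angular": [0,0,0]},{"fingers": 0,"dp": [0,0,2],"angular": [0,0,0]},{"fingers": 0,"dp": [0,0,0.5],"angular": [0,0,0]},{"fingers": 0,"dp": [0,-1,0],"angular": [0,0,0]},{"fingers": 0,"dp": [0,-1,0],"angular": [0,0,0]},{"fingers": 0,"dp": [0,-1,0],"angular": [0,0,0]},{"fingers": 0,"dp": [0,0,0],"angular": [0,0,0]},{"fingers": 0,"dp": [0,0,0],"angular": [0,0,0]}])

```text
t: 24.7
eef_pos: [498.5, -25.4, 19.7]
tcp_rot: [0.001, 0.996, 0.084, 0.0]
contact_force: [-0.8, -2.6, 5.0]
opening: 59.9
```

>>> arm_command(series=[{"fingers": 0,"dp": [0,-0.5,0],"angular": [0,0,0]},{"fingers": 0,"dp": [0,-0.5,0],"angular": [0,0,0]},{"fingers": 0,"dp": [0,-0.5,0],"angular": [0,0,0]},{"fingers": 0,"dp": [0,-0.5,0],"angular": [0,0,0]},{"fingers": 0,"dp": [0,-0.5,0],"angular": [0,0,0]},{"fingers": 0,"dp": [0,0,0],"angular": [0,0,0]},{"fingers": 0,"dp": [0,0,0],"angular": [0,0,0]},{"fingers": 0,"dp": [0,0,0],"angular": [0,0,0]},{"fingers": 0,"dp": [0,0,0],"angular": [0,0,0]},{"fingers": 0,"dp": [0,0,0],"angular": [0,0,0]}])

```text
t: 25.7
eef_pos: [498.7, -23.1, 19.7]
tcp_rot: [0.001, 0.996, 0.085, 0.001]
contact_force: [-1.0, -3.5, 5.3]
opening: 60.0
```

```bash
python3 -c "
from g import *
go(*b2w(-35,4.5),19.5,BW)"
```

```text
t 25.7 pos [498.7 -23.1  19.7] jaw 0.169 F [-1.  -3.5  5.3] op 60.0 zdown [ 0.002 -0.002 -1.   ]
 dp now-frame [-0.1  0.5  0.2]  turn z 0.0  dp after-turn frame [-0.1  0.5  0.2] q [-0.18  0.34  1.93 -0.    0.86 -0.35]
```

>>> arm_command(series=[{"fingers": 0,"dp": [0,-0.5,-0.3],"angular": [0,0,0]},{"fingers": 0,"dp": [0,0,0],"angular": [0,0,0]},{"fingers": 0.7,"dp": [0,0,0],"angular": [0,0,0]},{"fingers": 0.85,"dp": [0,0,0],"angular": [0,0,0]},{"fingers": 0.85,"dp": [0,0,0],"angular": [0,0,0]},{"fingers": 0.85,"dp": [0,0,0],"angular": [0,0,0]},{"fingers": 0.85,"dp": [0,0,-10],"angular": [0,0,0]},{"fingers": 0.85,"dp": [0,0,-20],"angular": [0,0,0]},{"fingers": 0.85,"dp": [0,0,-30],"angular": [0,0,0]},{"fingers": 0.85,"dp": [0,0,-30],"angular": [0,0,0]}])

```text
t: 26.7
eef_pos: [497.1, -21.5, 110.7]
tcp_rot: [-0.0, 0.996, 0.084, -0.0]
contact_force: [-0.0, 0.2, 0.0]
opening: 80.0
```

```bash
python3 -c "
from g import *
go(575.6,-296.6,110,.44)
cap('scene','s10')
im=cv2.imread('pics/s10.png')[130:270,160:340];a=cv2.resize(im,None,fx=4,fy=4,interpolation=cv2.INTER_CUBIC)
cv2.imwrite('pics/s10c.png',a[:600])"
```

```text
t 26.7 pos [497.1 -21.5 110.7] jaw 0.168 F [-0.   0.2  0. ] op 80.0 zdown [-0.001  0.    -1.   ]
 dp now-frame [ 31.3 284.4   0.6]  turn z -15.6  dp after-turn frame [-46.1 282.4   0.6] q [-0.18  0.24  1.81  0.    1.09 -0.35]
```

View pics/s10c.png

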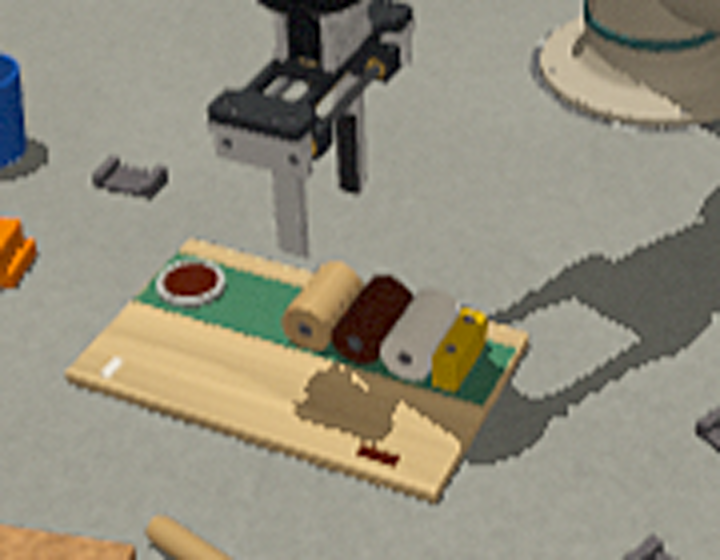

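>>> arm_command(series=[{"fingers": 0.85,"dp": [4,36,0],"angular": [0,0,0]},{"fingers": 0.85,"dp": [4,38,0],"angular": [0,0,0]},{"fingers": 0.85,"dp": [4,38,0],"angular": [0,0,0]},{"fingers": 0.85,"dp": [4,38,0],"angular": [0,0,0]},{"fingers": 0.85,"dp": [4,38,0],"angular": [0,0,0]},{"fingers": 0.85,"dp": [4,38,0],"angular": [0,0,0]},{"fingers": 0.85,"dp": [4,36,0],"angular": [0,0,0]},{"fingers": 0.85,"dp": [2,15,0],"angular": [0,0,0]},{"fingers": 0.85,"dp": [1,7,0],"angular": [0,0,-7.8]},{"fingers": 0.85,"dp": [0,0,0],"angular": [0,0,-7.8]}])

```text
t: 27.75
eef_pos: [575.6, -296.9, 109.3]
tcp_rot: [-0.0, 0.975, 0.221, 0.0]
contact_force: [-0.3, 0.6, -0.7]
opening: 79.9
```

>>> arm_command(series=[{"fingers": 0.85,"dp": [0,0,10],"angular": [0,0,0]},{"fingers": 0.85,"dp": [0,0,15],"angular": [0,0,0]},{"fingers": 0.85,"dp": [0,0,15],"angular": [0,0,0]},{"fingers": 0.85,"dp": [0,0,10],"angular": [0,0,0]},{"fingers": 0.85,"dp": [0,0,5],"angular": [0,0,0]},{"fingers": 0.85,"dp": [0,0,0],"angular": [0,0,0]},{"fingers": 0.85,"dp": [0,0,0],"angular": [0,0,0]},{"fingers": 0.85,"dp": [0,0,0],"angular": [0,0,0]},{"fingers": 0.85,"dp": [0,0,0],"angular": [0,0,0]},{"fingers": 0.85,"dp": [0,0,0],"angular": [0,0,0]}])

```text
t: 28.75
eef_pos: [575.8, -296.6, 54.8]
tcp_rot: [0.0, 0.976, 0.218, 0.0]
contact_force: [0.9, 1.1, -0.2]
opening: 80.3
```

```bash
python3 -c "
from g import *
go(575.6,-296.6,6,.44)
c=cap('scene','s11')
im=cv2.imread('pics/s11.png')[110:250,100:280];a=cv2.resize(im,None,fx=4,fy=4,interpolation=cv2.INTER_CUBIC)
cv2.imwrite('pics/s11c.png',a[:600])"
```

```text
t 28.75 pos [ 575.8 -296.6   54.8] jaw 0.44 F [ 0.9  1.1 -0.2] op 80.3 zdown [ 0.001 -0.    -1.   ]
 dp now-frame [-0.2 -0.1 48.8]  turn z 0.0  dp after-turn frame [-0.2 -0.1 48.8] q [-0.58  0.49  1.56  0.    1.09 -1.02]
```

View pics/s11c.png

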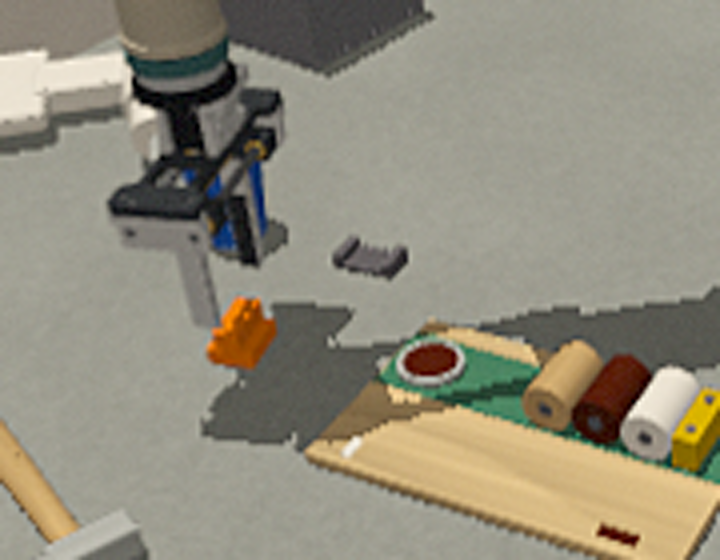

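>>> arm_command(series=[{"fingers": 0.85,"dp": [0,0,10],"angular": [0,0,0]},{"fingers": 0.85,"dp": [0,0,13],"angular": [0,0,0]},{"fingers": 0.85,"dp": [0,0,13],"angular": [0,0,0]},{"fingers": 0.85,"dp": [0,0,8],"angular": [0,0,0]},{"fingers": 0.85,"dp": [0,0,4],"angular": [0,0,0]},{"fingers": 0.85,"dp": [0,0,0],"angular": [0,0,0]},{"fingers": 0.85,"dp": [0,0,0],"angular": [0,0,0]},{"fingers": 0,"dp": [0,0,0],"angular": [0,0,0]},{"fingers": 0,"dp": [0,0,0],"angular": [0,0,0]},{"fingers": 0,"dp": [0,0,0],"angular": [0,0,0]}])

```text
t: 29.8
eef_pos: [575.8, -296.6, 6.8]
tcp_rot: [0.0, 0.976, 0.219, 0.0]
contact_force: [0.5, 0.3, 0.8]
opening: 59.2
```

>>> arm_command(series=[{"fingers": 0,"dp": [0,0,0],"angular": [0,0,0]},{"fingers": 0,"dp": [0,0,0],"angular": [0,0,0]},{"fingers": 0,"dp": [0,0,0],"angular": [0,0,0]},{"fingers": 0,"dp": [0,0,0],"angular": [0,0,0]},{"fingers": 0,"dp": [0,0,0],"angular": [0,0,0]},{"fingers": 0,"dp": [0,0,0],"angular": [0,0,0]},{"fingers": 0,"dp": [0,0,0],"angular": [0,0,0]},{"fingers": 0,"dp": [0,0,0],"angular": [0,0,0]},{"fingers": 0,"dp": [0,0,0],"angular": [0,0,0]},{"fingers": 0,"dp": [0,0,0],"angular": [0,0,0]}])

```text
t: 30.8
eef_pos: [575.6, -296.6, 6.6]
tcp_rot: [0.0, 0.976, 0.219, 0.0]
contact_force: [-1.4, 0.4, 4.8]
opening: 50.2
```

```bash
python3 -c "
from g import *
go(*b2w(-35,-41),90,BW)"
```

```text
t 30.8 pos [ 575.6 -296.6    6.6] jaw 0.441 F [-1.4  0.4  4.8] op 50.2 zdown [ 0. -0. -1.]
 dp now-frame [  34.6 -235.9  -83.4]  turn z 15.6  dp after-turn frame [ -30.1 -236.5  -83.4] q [-0.58  0.54  1.61 -0.    0.99 -1.02]
```

>>> arm_command(series=[{"fingers": 0,"dp": [0,0,-20],"angular": [0,0,0]},{"fingers": 0,"dp": [0,0,-28],"angular": [0,0,7.8]},{"fingers": 0,"dp": [0,0,-25],"angular": [0,0,7.8]},{"fingers": 0,"dp": [-2,-15,-10],"angular": [0,0,0]},{"fingers": 0,"dp": [-4,-34,0],"angular": [0,0,0]},{"fingers": 0,"dp": [-4.5,-35,0],"angular": [0,0,0]},{"fingers": 0,"dp": [-4.5,-35,0],"angular": [0,0,0]},{"fingers": 0,"dp": [-4.5,-35,0],"angular": [0,0,0]},{"fingers": 0,"dp": [-4.5,-35,0],"angular": [0,0,0]},{"fingers": 0,"dp": [-3.5,-25,0],"angular": [0,0,0]}])

```text
t: 31.8
eef_pos: [509.8, -86.6, 88.0]
tcp_rot: [-0.001, 0.996, 0.086, -0.002]
contact_force: [-0.2, 1.0, -0.7]
opening: 50.0
```

>>> arm_command(series=[{"fingers": 0,"dp": [-2,-15,0],"angular": [0,0,0]},{"fingers": 0,"dp": [-1,-7,0],"angular": [0,0,0]},{"fingers": 0,"dp": [0,0,10],"angular": [0,0,0]},{"fingers": 0,"dp": [0,0,20],"angular": [0,0,0]},{"fingers": 0,"dp": [0,0,15],"angular": [0,0,0]},{"fingers": 0,"dp": [0,0,5],"angular": [0,0,0]},{"fingers": 0,"dp": [0,0,0],"angular": [0,0,0]},{"fingers": 0,"dp": [0,0,0],"angular": [0,0,0]},{"fingers": 0,"dp": [0,0,0],"angular": [0,0,0]},{"fingers": 0,"dp": [0,0,0],"angular": [0,0,0]}])

```text
t: 32.8
eef_pos: [506.5, -69.2, 40.0]
tcp_rot: [0.0, 0.996, 0.084, 0.001]
contact_force: [1.0, -0.1, -0.4]
opening: 50.2
```

```bash
python3 -c "
from g import *
go(*b2w(-35,-41),19,BW)
cap('scene','s12')
im=cv2.imread('pics/s12.png')[130:270,160:340];a=cv2.resize(im,None,fx=4,fy=4,interpolation=cv2.INTER_CUBIC)
cv2.imwrite('pics/s12c.png',a[:600])"
```

```text
t 32.8 pos [506.5 -69.2  40. ] jaw 0.168 F [ 1.  -0.1 -0.4] op 50.2 zdown [ 0.001 -0.    -1.   ]
 dp now-frame [-0.2 -0.7 21. ]  turn z -0.0  dp after-turn frame [-0.2 -0.7 21. ] q [-0.27  0.33  1.88  0.    0.92 -0.44]
```

View pics/s12c.png

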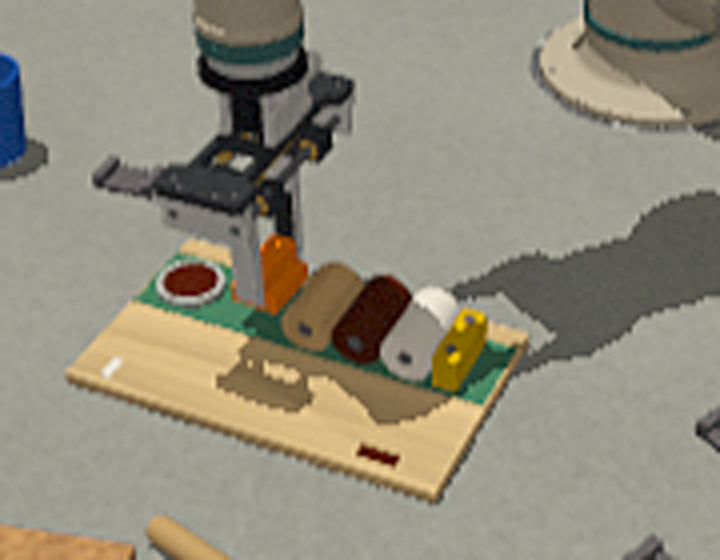

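Next I lower the chock to about 0.5 mm above the board and push gently.

>>> arm_command(series=[{"fingers": 0,"dp": [0,0,8],"angular": [0,0,0]},{"fingers": 0,"dp": [0,0,6],"angular": [0,0,0]},{"fingers": 0,"dp": [0,0,4],"angular": [0,0,0]},{"fingers": 0,"dp": [0,0,2.5],"angular": [0,0,0]},{"fingers": 0,"dp": [0,0,0.5],"angular": [0,0,0]},{"fingers": 0,"dp": [0,-1,0],"angular": [0,0,0]},{"fingers": 0,"dp": [0,-1,0],"angular": [0,0,0]},{"fingers": 0,"dp": [0,-1,0],"angular": [0,0,0]},{"fingers": 0,"dp": [0,0,0],"angular": [0,0,0]},{"fingers": 0,"dp": [0,0,0],"angular": [0,0,0]}])

```text
t: 33.85
eef_pos: [506.0, -66.2, 18.6]
tcp_rot: [0.0, 0.996, 0.084, 0.001]
contact_force: [1.1, -0.6, 3.5]
opening: 49.6
```

>>> arm_command(series=[{"fingers": 0,"dp": [0,-0.5,0],"angular": [0,0,0]},{"fingers": 0,"dp": [0,-0.5,0],"angular": [0,0,0]},{"fingers": 0,"dp": [0,-0.5,0],"angular": [0,0,0]},{"fingers": 0,"dp": [0,-0.5,0],"angular": [0,0,0]},{"fingers": 0,"dp": [0,-0.5,0],"angular": [0,0,0]},{"fingers": 0,"dp": [0,0,0],"angular": [0,0,0]},{"fingers": 0,"dp": [0,0,0],"angular": [0,0,0]},{"fingers": 0,"dp": [0,0,0],"angular": [0,0,0]},{"fingers": 0,"dp": [0,0,0],"angular": [0,0,0]},{"fingers": 0,"dp": [0,0,0],"angular": [0,0,0]}])

```text
t: 34.85
eef_pos: [505.5, -63.6, 18.6]
tcp_rot: [0.0, 0.996, 0.084, 0.0]
contact_force: [0.7, -1.8, 5.5]
opening: 50.3
```

```bash
python3 -c "
from g import *
go(*b2w(-35,-35.5),18.6,BW)"
```

```text
t 34.85 pos [505.5 -63.6  18.6] jaw 0.168 F [ 0.7 -1.8  5.5] op 50.3 zdown [ 0.001 -0.    -1.   ]
 dp now-frame [-0.1 -0.6  0. ]  turn z -0.0  dp after-turn frame [-0.1 -0.6  0. ] q [-0.26  0.36  1.91  0.    0.87 -0.43]
```

>>> arm_command(series=[{"fingers": 0,"dp": [0,-0.5,0],"angular": [0,0,0]},{"fingers": 0,"dp": [0,-0.5,0],"angular": [0,0,0]},{"fingers": 0,"dp": [0,-0.5,0],"angular": [0,0,0]},{"fingers": 0,"dp": [0,0,0],"angular": [0,0,0]},{"fingers": 0,"dp": [0,0,0],"angular": [0,0,0]},{"fingers": 0,"dp": [0,0,0],"angular": [0,0,0]},{"fingers": 0,"dp": [0,0,0],"angular": [0,0,0]},{"fingers": 0,"dp": [0,0,0],"angular": [0,0,0]},{"fingers": 0,"dp": [0,0,0],"angular": [0,0,0]},{"fingers": 0,"dp": [0,0,0],"angular": [0,0,0]}])

```text
t: 35.85
eef_pos: [505.3, -62.7, 18.6]
tcp_rot: [0.001, 0.996, 0.084, 0.0]
contact_force: [0.8, -5.0, 5.1]
opening: 49.8
```

>>> arm_command(series=[{"fingers": 0,"dp": [0,-0.5,0],"angular": [0,0,0]},{"fingers": 0,"dp": [0,-0.5,0],"angular": [0,0,0]},{"fingers": 0,"dp": [0,-0.5,0],"angular": [0,0,0]},{"fingers": 0,"dp": [0,0,0],"angular": [0,0,0]},{"fingers": 0,"dp": [0,0,0],"angular": [0,0,0]},{"fingers": 0,"dp": [0,0,0],"angular": [0,0,0]},{"fingers": 0,"dp": [0,0,0],"angular": [0,0,0]},{"fingers": 0,"dp": [0,0,0],"angular": [0,0,0]},{"fingers": 0,"dp": [0,0,0],"angular": [0,0,0]},{"fingers": 0,"dp": [0,0,0],"angular": [0,0,0]}])

```text
t: 36.85
eef_pos: [505.3, -62.5, 18.6]
tcp_rot: [0.002, 0.996, 0.085, 0.001]
contact_force: [0.7, -8.7, 5.2]
opening: 50.3
```

>>> arm_command(series=[{"fingers": 0,"dp": [0,1.2,0],"angular": [0,0,0]},{"fingers": 0,"dp": [0,0,0],"angular": [0,0,0]},{"fingers": 0.6,"dp": [0,0,0],"angular": [0,0,0]},{"fingers": 0.75,"dp": [0,0,0],"angular": [0,0,0]},{"fingers": 0.75,"dp": [0,0,0],"angular": [0,0,0]},{"fingers": 0.75,"dp": [0,0,0],"angular": [0,0,0]},{"fingers": 0.75,"dp": [0,0,-10],"angular": [0,0,0]},{"fingers": 0.75,"dp": [0,0,-20],"angular": [0,0,0]},{"fingers": 0.75,"dp": [0,0,-30],"angular": [0,0,0]},{"fingers": 0.75,"dp": [0,0,-40],"angular": [0,0,0]}])

```text
t: 37.85
eef_pos: [503.3, -61.2, 118.7]
tcp_rot: [-0.001, 0.996, 0.084, -0.002]
contact_force: [0.3, -0.1, 0.2]
opening: 70.0
```

```bash
python3 -c "
from g import *
go(481.9,404.7,140,BW+np.pi/2)
go(481.9,404.7,140,-.3)
cap('scene','s13')
im=cv2.imread('pics/s13.png')[130:270,160:340];a=cv2.resize(im,None,fx=4,fy=4,interpolation=cv2.INTER_CUBIC)
cv2.imwrite('pics/s13c.png',a[:600])"
```

```text
t 37.85 pos [503.3 -61.2 118.7] jaw 0.168 F [ 0.3 -0.1  0.2] op 70.0 zdown [-0.003  0.001 -1.   ]
 dp now-frame [  56.9 -462.9  -20.7]  turn z -90.0  dp after-turn frame [462.8  57.  -22.9] q [-0.26  0.24  1.78  0.    1.12 -0.43]
t 37.85 pos [503.3 -61.2 118.7] jaw 0.168 F [ 0.3 -0.1  0.2] op 70.0 zdown [-0.003  0.001 -1.   ]
 dp now-frame [  56.9 -462.9  -20.7]  turn z 26.8  dp after-turn frame [-158.2 -438.8  -20. ] q [-0.26  0.24  1.78  0.    1.12 -0.43]
```

View pics/s13c.png

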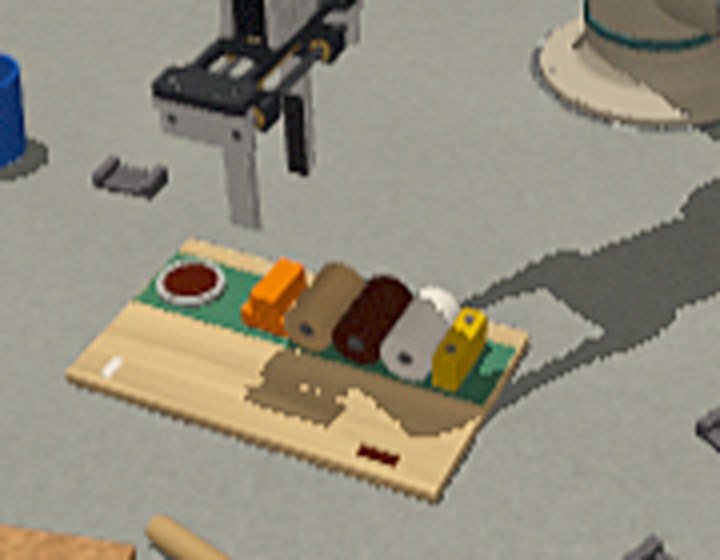

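>>> arm_command(series=[{"fingers": 1,"dp": [3,-25,-2],"angular": [0,0,0]},{"fingers": 1,"dp": [5,-40,-2],"angular": [0,0,0]},{"fingers": 1,"dp": [5,-40,-2],"angular": [0,0,0]},{"fingers": 1,"dp": [5,-40,-2],"angular": [0,0,0]},{"fingers": 1,"dp": [5,-40,-2],"angular": [0,0,0]},{"fingers": 1,"dp": [5,-40,-2],"angular": [0,0,0]},{"fingers": 1,"dp": [5,-40,-2],"angular": [0,0,0]},{"fingers": 1,"dp": [5,-40,-2],"angular": [0,0,0]},{"fingers": 1,"dp": [5,-40,-2],"angular": [0,0,0]},{"fingers": 1,"dp": [5,-40,-2],"angular": [0,0,0]}])

```text
t: 38.9
eef_pos: [487.1, 327.7, 139.1]
tcp_rot: [-0.0, 0.996, 0.084, 0.0]
contact_force: [-0.2, 0.1, -0.2]
opening: 94.1
```

>>> arm_command(series=[{"fingers": 1,"dp": [5,-40,0],"angular": [0,0,0]},{"fingers": 1,"dp": [3,-25,0],"angular": [0,0,0]},{"fingers": 1,"dp": [1,-13,0],"angular": [0,0,0]},{"fingers": 1,"dp": [0,0,0],"angular": [0,0,-8]},{"fingers": 1,"dp": [0,0,0],"angular": [0,0,-8]},{"fingers": 1,"dp": [0,0,0],"angular": [0,0,-8]},{"fingers": 1,"dp": [0,0,0],"angular": [0,0,-8]},{"fingers": 1,"dp": [0,0,0],"angular": [0,0,-8]},{"fingers": 1,"dp": [0,0,0],"angular": [0,0,-8]},{"fingers": 1,"dp": [0,0,0],"angular": [0,0,-8]}])

```text
t: 39.9
eef_pos: [483.3, 403.3, 138.7]
tcp_rot: [0.0, 0.839, 0.544, -0.0]
contact_force: [-0.3, -0.6, -0.8]
opening: 94.2
```

>>> arm_command(series=[{"fingers": 1,"dp": [0,0,0],"angular": [0,0,-8]},{"fingers": 1,"dp": [0,0,0],"angular": [0,0,-8]},{"fingers": 1,"dp": [0,0,0],"angular": [0,0,-8]},{"fingers": 1,"dp": [0,0,0],"angular": [0,0,-8]},{"fingers": 1,"dp": [0,0,0],"angular": [0,0,-2]},{"fingers": 1,"dp": [0,0,0],"angular": [0,0,0]},{"fingers": 1,"dp": [0,0,0],"angular": [0,0,0]},{"fingers": 1,"dp": [0,0,0],"angular": [0,0,0]},{"fingers": 1,"dp": [0,0,0],"angular": [0,0,0]},{"fingers": 1,"dp": [0,0,0],"angular": [0,0,0]}])

```text
t: 40.9
eef_pos: [483.4, 404.2, 138.4]
tcp_rot: [0.0, 0.645, 0.764, 0.0]
contact_force: [0.0, -0.4, -0.6]
opening: 93.6
```

```bash
python3 -c "
from g import *
go(481.9,404.7,85,BW+np.pi/2)
cap('scene','s14');cap('top','t14')
im=cv2.imread('pics/s14.png')[150:300,280:470];a=cv2.resize(im,None,fx=4,fy=4,interpolation=cv2.INTER_CUBIC)
cv2.imwrite('pics/s14c.png',a[:600])"
```

```text
t 40.9 pos [483.4 404.2 138.4] jaw 1.739 F [ 0.  -0.4 -0.6] op 93.6 zdown [ 0.  0. -1.]
 dp now-frame [ 0.7 -1.4 53.4]  turn z -0.0  dp after-turn frame [ 0.7 -1.4 53.4] q [ 0.59  0.4   1.49  0.    1.25 -1.15]
```

View pics/s14c.png

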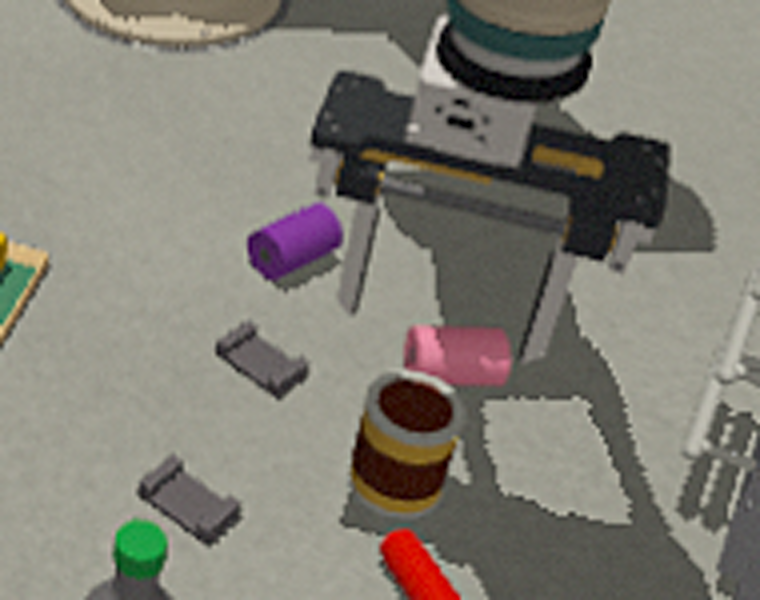

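View pics/t14.png

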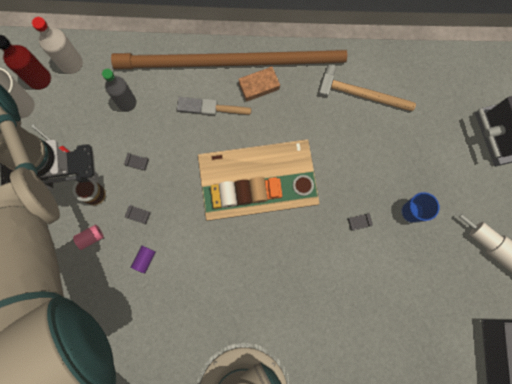

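>>> arm_command(series=[{"fingers": 1,"dp": [0.7,-1.4,12],"angular": [0,0,0]},{"fingers": 1,"dp": [0,0,15],"angular": [0,0,0]},{"fingers": 1,"dp": [0,0,15],"angular": [0,0,0]},{"fingers": 1,"dp": [0,0,15],"angular": [0,0,0]},{"fingers": 1,"dp": [0,0,15],"angular": [0,0,0]},{"fingers": 1,"dp": [0,0,15],"angular": [0,0,0]},{"fingers": 1,"dp": [0,0,12],"angular": [0,0,0]},{"fingers": 1,"dp": [0,0,7],"angular": [0,0,0]},{"fingers": 1,"dp": [0,0,2],"angular": [0,0,0]},{"fingers": 1,"dp": [0,0,0],"angular": [0,0,0]}])

```text
t: 42.0
eef_pos: [481.9, 404.8, 30.3]
tcp_rot: [-0.0, 0.645, 0.764, -0.0]
contact_force: [-0.7, 0.7, 0.4]
opening: 93.4
```

>>> arm_command(series=[{"fingers": 0,"dp": [0,0,0],"angular": [0,0,0]},{"fingers": 0,"dp": [0,0,0],"angular": [0,0,0]},{"fingers": 0,"dp": [0,0,0],"angular": [0,0,0]},{"fingers": 0,"dp": [0,0,0],"angular": [0,0,0]},{"fingers": 0,"dp": [0,0,0],"angular": [0,0,0]},{"fingers": 0,"dp": [0,0,0],"angular": [0,0,0]},{"fingers": 0,"dp": [0,0,0],"angular": [0,0,0]},{"fingers": 0,"dp": [0,0,0],"angular": [0,0,0]},{"fingers": 0,"dp": [0,0,0],"angular": [0,0,0]},{"fingers": 0,"dp": [0,0,0],"angular": [0,0,0]}])

```text
t: 43.0
eef_pos: [482.1, 404.4, 30.7]
tcp_rot: [0.0, 0.645, 0.764, -0.0]
contact_force: [0.2, -3.3, 4.4]
opening: 59.1
```

```bash
python3 -c "
from g import *
go(*b2w(46,44.5),130,BW+np.pi/2)
cap('scene','s15')
im=cv2.imread('pics/s15.png')[150:300,280:470];a=cv2.resize(im,None,fx=4,fy=4,interpolation=cv2.INTER_CUBIC)
cv2.imwrite('pics/s15c.png',a[:600])"
```

```text
t 43.0 pos [482.1 404.4  30.7] jaw 1.739 F [ 0.2 -3.3  4.4] op 59.1 zdown [ 0. -0. -1.]
 dp now-frame [-384.8   25.6  -99.1]  turn z -0.0  dp after-turn frame [-384.8   25.6  -99.1] q [ 0.59  0.49  1.63 -0.    1.02 -1.15]
```

View pics/s15c.png

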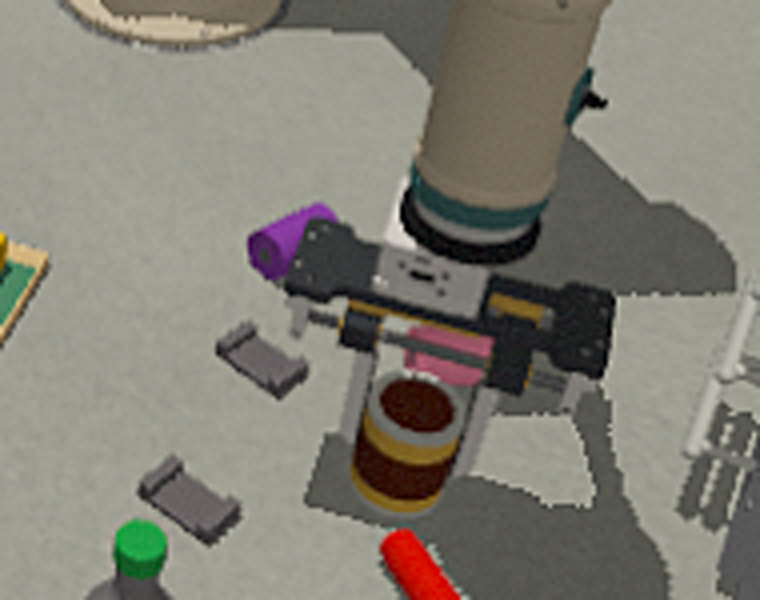

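>>> arm_command(series=[{"fingers": 0,"dp": [0,0,-5],"angular": [0,0,0]},{"fingers": 0,"dp": [0,0,-15],"angular": [0,0,0]},{"fingers": 0,"dp": [0,0,-25],"angular": [0,0,0]},{"fingers": 0,"dp": [0,0,-25],"angular": [0,0,0]},{"fingers": 0,"dp": [-10,1,-20],"angular": [0,0,0]},{"fingers": 0,"dp": [-25,2,-9],"angular": [0,0,0]},{"fingers": 0,"dp": [-35,2,0],"angular": [0,0,0]},{"fingers": 0,"dp": [-35,2,0],"angular": [0,0,0]},{"fingers": 0,"dp": [-35,2,0],"angular": [0,0,0]},{"fingers": 0,"dp": [-35,2,0],"angular": [0,0,0]}], squeeze=35)

```text
t: 44.05
eef_pos: [521.5, 233.6, 128.6]
tcp_rot: [-0.001, 0.645, 0.764, 0.0]
contact_force: [0.5, -0.5, -2.7]
opening: 58.4
```

>>> arm_command(series=[{"fingers": 0,"dp": [-35,3,0],"angular": [0,0,0]},{"fingers": 0,"dp": [-35,3,0],"angular": [0,0,0]},{"fingers": 0,"dp": [-35,3,0],"angular": [0,0,0]},{"fingers": 0,"dp": [-35,3,0],"angular": [0,0,0]},{"fingers": 0,"dp": [-35,3,0],"angular": [0,0,0]},{"fingers": 0,"dp": [-22,0,0],"angular": [0,0,0]},{"fingers": 0,"dp": [-12,0,0],"angular": [0,0,0]},{"fingers": 0,"dp": [0,0,10],"angular": [0,0,0]},{"fingers": 0,"dp": [0,0,20],"angular": [0,0,0]},{"fingers": 0,"dp": [0,0,15],"angular": [0,0,0]}])

```text
t: 45.05
eef_pos: [570.7, 32.3, 82.6]
tcp_rot: [-0.001, 0.645, 0.764, 0.0]
contact_force: [-0.5, 0.5, -2.9]
opening: 58.9
```

>>> arm_command(series=[{"fingers": 0,"dp": [0,0,10],"angular": [0,0,0]},{"fingers": 0,"dp": [0,0,5],"angular": [0,0,0]},{"fingers": 0,"dp": [0,0,0],"angular": [0,0,0]},{"fingers": 0,"dp": [0,0,0],"angular": [0,0,0]},{"fingers": 0,"dp": [0,0,0],"angular": [0,0,0]},{"fingers": 0,"dp": [0,0,0],"angular": [0,0,0]},{"fingers": 0,"dp": [0,0,0],"angular": [0,0,0]},{"fingers": 0,"dp": [0,0,0],"angular": [0,0,0]},{"fingers": 0,"dp": [0,0,0],"angular": [0,0,0]},{"fingers": 0,"dp": [0,0,0],"angular": [0,0,0]}])

```text
t: 46.05
eef_pos: [571.8, 30.5, 69.4]
tcp_rot: [0.0, 0.645, 0.764, 0.0]
contact_force: [0.3, 0.1, -3.4]
opening: 58.4
```

```bash
python3 -c "
from g import *
go(*b2w(46,44.5),43,BW+np.pi/2)
cap('scene','s16')
im=cv2.imread('pics/s16.png')[130:270,160:340];a=cv2.resize(im,None,fx=4,fy=4,interpolation=cv2.INTER_CUBIC)
cv2.imwrite('pics/s16c.png',a[:600])"
```

```text
t 46.05 pos [571.8  30.5  69.4] jaw 1.739 F [ 0.3  0.1 -3.4] op 58.4 zdown [ 0.  0. -1.]
 dp now-frame [-1.1 -0.2 26.4]  turn z -0.0  dp after-turn frame [-1.1 -0.2 26.4] q [-0.07  0.38  1.71  0.    1.05 -1.81]
```

View pics/s16c.png

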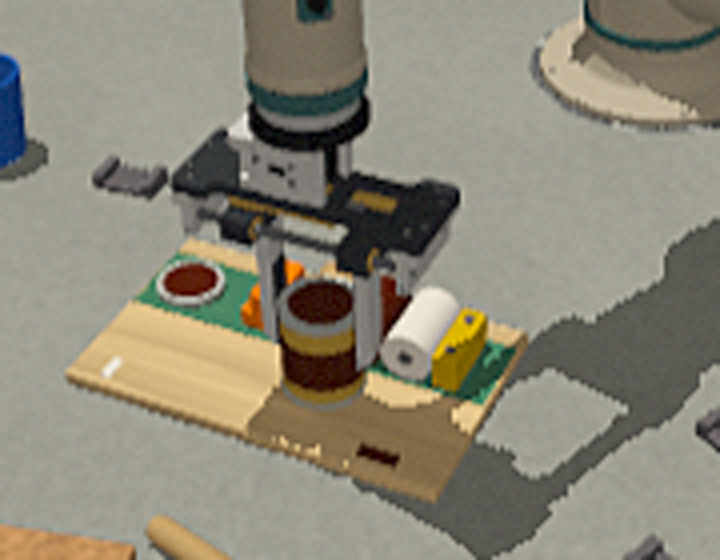

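>>> arm_command(series=[{"fingers": 0,"dp": [-1,0,8],"angular": [0,0,0]},{"fingers": 0,"dp": [0,0,8],"angular": [0,0,0]},{"fingers": 0,"dp": [0,0,4],"angular": [0,0,0]},{"fingers": 0,"dp": [0,0,3],"angular": [0,0,0]},{"fingers": 0,"dp": [0,0,2],"angular": [0,0,0]},{"fingers": 0,"dp": [0,0,1],"angular": [0,0,0]},{"fingers": 0,"dp": [0,0,0.5],"angular": [0,0,0]},{"fingers": 0,"dp": [0,0,0],"angular": [0,0,0]},{"fingers": 0,"dp": [0,0,0],"angular": [0,0,0]},{"fingers": 0,"dp": [0,0,0],"angular": [0,0,0]}])

```text
t: 47.1
eef_pos: [572.2, 29.5, 43.1]
tcp_rot: [0.0, 0.645, 0.764, 0.0]
contact_force: [0.6, 0.1, -2.1]
opening: 58.5
```

>>> arm_command(series=[{"fingers": 0,"dp": [0,0,0.4],"angular": [0,0,0]},{"fingers": 0,"dp": [0,0,0.3],"angular": [0,0,0]},{"fingers": 0,"dp": [0,0,0.3],"angular": [0,0,0]},{"fingers": 0,"dp": [0,0,0],"angular": [0,0,0]},{"fingers": 0,"dp": [0,0,0],"angular": [0,0,0]},{"fingers": 0,"dp": [0,0,0],"angular": [0,0,0]},{"fingers": 0,"dp": [0,0,0],"angular": [0,0,0]},{"fingers": 0,"dp": [0,0,0],"angular": [0,0,0]},{"fingers": 0,"dp": [0,0,0],"angular": [0,0,0]},{"fingers": 0,"dp": [0,0,0],"angular": [0,0,0]}])

```text
t: 48.1
eef_pos: [572.4, 29.5, 42.6]
tcp_rot: [0.0, 0.645, 0.764, 0.0]
contact_force: [-1.2, -0.5, 5.9]
opening: 58.0
```

Force changed to +5.9 N, so the tin is standing on the board. I'll release it and retract.

>>> arm_command(series=[{"fingers": 0.7,"dp": [0,0,-0.3],"angular": [0,0,0]},{"fingers": 0.9,"dp": [0,0,0],"angular": [0,0,0]},{"fingers": 0.9,"dp": [0,0,0],"angular": [0,0,0]},{"fingers": 0.9,"dp": [0,0,0],"angular": [0,0,0]},{"fingers": 0.9,"dp": [0,0,0],"angular": [0,0,0]},{"fingers": 0.9,"dp": [0,0,-8],"angular": [0,0,0]},{"fingers": 0.9,"dp": [0,0,-20],"angular": [0,0,0]},{"fingers": 0.9,"dp": [0,0,-30],"angular": [0,0,0]},{"fingers": 0.9,"dp": [0,0,-35],"angular": [0,0,0]},{"fingers": 0.9,"dp": [0,0,-35],"angular": [0,0,0]}])

```text
t: 49.1
eef_pos: [571.8, 29.6, 171.9]
tcp_rot: [-0.0, 0.645, 0.764, 0.0]
contact_force: [0.6, 0.4, 0.1]
opening: 84.7
```

>>> arm_command(series=[{"fingers": 0.9,"dp": [30,0,-5],"angular": [0,0,0]},{"fingers": 0.9,"dp": [40,0,0],"angular": [0,0,0]},{"fingers": 0.9,"dp": [40,0,0],"angular": [0,0,0]},{"fingers": 0.9,"dp": [40,0,0],"angular": [0,0,0]},{"fingers": 0.9,"dp": [40,0,0],"angular": [0,0,0]},{"fingers": 0.9,"dp": [40,0,0],"angular": [0,0,0]},{"fingers": 0.9,"dp": [30,0,0],"angular": [0,0,0]},{"fingers": 0.9,"dp": [10,0,0],"angular": [0,0,0]},{"fingers": 0.9,"dp": [0,0,0],"angular": [0,0,0]},{"fingers": 0.9,"dp": [0,0,0],"angular": [0,0,0]}])

```text
t: 50.1
eef_pos: [526.9, 294.6, 175.3]
tcp_rot: [0.0, 0.645, 0.764, -0.0]
contact_force: [-0.0, 0.4, -0.5]
opening: 84.7
```

```bash
python3 -c "
from g import *
go(0,0,0,0)
cap('scene','s17');cap('top','t17')
a=cv2.resize(cv2.imread('pics/s17.png')[150:260,160:310],None,fx=5,fy=5,interpolation=cv2.INTER_CUBIC)
cv2.imwrite('pics/s17c.png',a)
a=cv2.resize(cv2.imread('pics/t17.png')[130:230,190:330],None,fx=5,fy=5,interpolation=cv2.INTER_CUBIC)
cv2.imwrite('pics/t17c.png',a)"
```

```text
t 50.1 pos [526.9 294.6 175.3] jaw 1.739 F [-0.   0.4 -0.5] op 84.7 zdown [ 0.    -0.001 -1.   ]
 dp now-frame [-202.1 -568.8  175.5]  turn z 99.6  dp after-turn frame [-526.7  294.6  175.9] q [ 0.4   0.34  1.49 -0.    1.31 -1.34]
```

View pics/s17c.png

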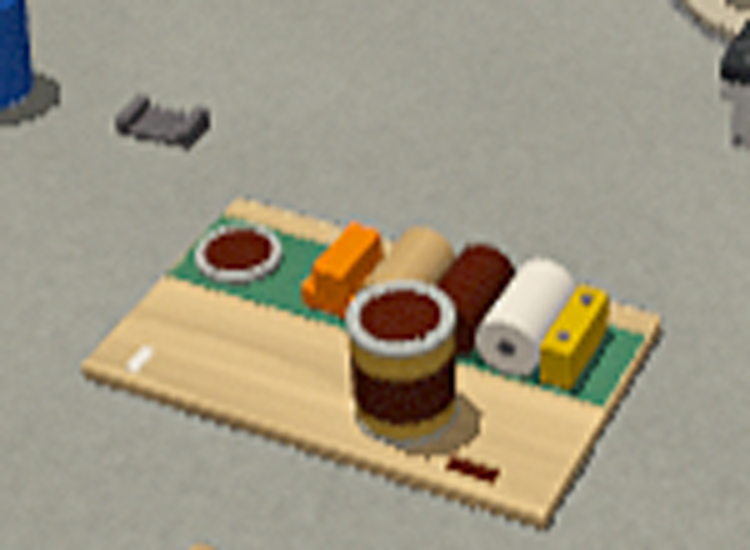

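View pics/t17c.png

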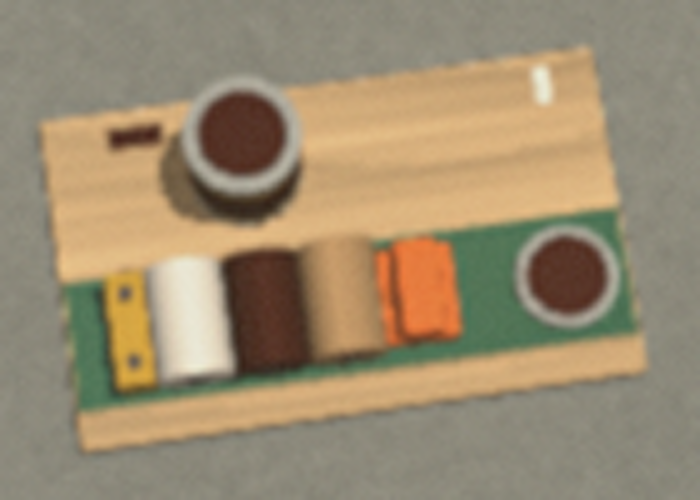

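View pics/t17.png

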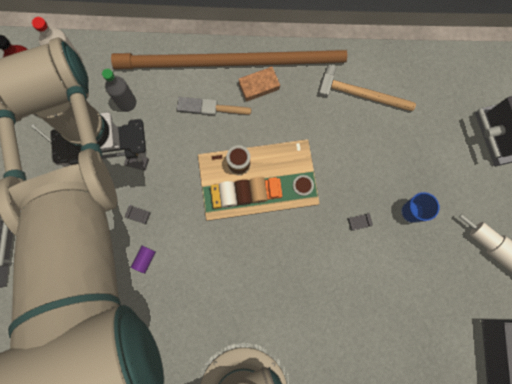

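Run:
```python
from meas import *
from g import *
t=load('t17');s=load('s17')
w2b=lambda w:R.from_euler('z',BW).as_matrix()[:2,:2].T@(np.array(w)[:2]-[BX,BY])
for c,roi,th in((t,(228,147,20,19),.22),(s,(230,206,25,15),.5)):
    m=mask(c,roi,lambda a:((a[:,:,0]-a[:,:,2])/(a[:,:,0]+a[:,:,2]+1)>th)&(a[:,:,0]<130))
    ys,xs=np.mgrid[:roi[3],:roi[2]]; uv=((xs*m).sum()/m.sum()+roi[0],(ys*m).sum()/m.sum()+roi[1]); w=px2w(c,[uv],82)[0]; print('tin',np.round(uv,1),w2b(w).round(1))
# chock
chockm=lambda p:[box(p[0],p[1],p[2],50,40,12,28),box(p[0],p[1],p[2],50,22,12,46)]
f=lambda a:(a[:,:,0]-a[:,:,2])/(a[:,:,0]+a[:,:,2]+1)>.42
r1=(262,172,24,32); p,e=fit([(t,r1,mask(t,r1,f))],chockm,(505,-62,.17),(4,4,.1)); print('chock top',w2b(p).round(1),p[2]-BW,e)
# roll lines along the row, at roll tops z=52
K=[]
for x in(-50,-35,-20):
    P=np.array([[*b2w(x,y),50] for y in np.arange(-60,112,1.)]); uv=w2px(t,P).astype(np.float32)
    a=cv2.remap(t['pixels'],uv[:,0],uv[:,1],cv2.INTER_LINEAR)[:,0] if False else cv2.remap(t['pixels'],uv[:,:1].copy(),uv[:,1:].copy(),cv2.INTER_LINEAR)[:,0].astype(int)
    print(x,[ (int(y),tuple(v)) for y,v in zip(np.arange(-60,112,1.)[::5],a[::5])][:0])
    g=a.sum(1); d=np.abs(np.diff(g)); print([int(y) for y in np.arange(-60,111)[d>40]])
```

```text
tin [237.9 156.3] [46.1 44.9]
tin [239.6 212.7] [46.4 44.1]
chock top [-34.1 -34.8] -0.02703558910563489 33.34901960784314
-50 []
[62, 63, 64, 65, 66, 67, 68]
-35 []
[62, 63, 64, 65, 66, 67, 68]
-20 []
[62, 63, 64, 65, 66, 67]
```

```bash
python3 -c "
from cell import ctrl
print(ctrl.close_job())"
```

```text
the job is handed in; nothing more can be done
None
```

The job is done and handed in at about 50 s of the 128 s allowed; the hand-in reports no verdict.

- **Row:** White sits against the yellow stop, then the stained roll, then the pale one, all across the green strip. The orange chock is set against the pale roll. I pressed the closed row with the chock until it stopped moving at about 9 N, then eased off and released.
- **Tin:** It stands upright on the bare wood behind the stained roll. Both cameras put it at board x of about 46 mm and y of about 44.5 mm, so it is about 21 mm clear of the roll.
- **Left alone:** The blue cup and the pink and purple look-alikes were not touched. The gripper was open and clear of everything at hand-in.

**Checks that were weaker:**
- The final top-view fit of the chock was rough. It put the chock at y of −34.8 mm, which matches the planned spot, with about 0.03 rad of yaw.
- The image check for roll boundaries only picked out the white/stained joint. That the other gaps are closed rests on the push test and the pictures.
- Two early move calls were refused for missing fields, and nothing moved.

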